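Clear the reader lane and roll the vials in

TASK

First wipe all the rubber chips off the rolling lane with the held paddle, over the lane's open end into the catch tray; fingers must not move chips that lie on the lane, though a chip that strays onto the bench may be put into the tray by hand. Only then lay every vial from the rack across the lane on its loading half (between the open end and the first black line) and, with the held paddle, roll them gently and without shoving into the bay, all flat on the bed and wholly past the second black line next to the reader, never touching a vial with the gripper beyond the loading line. Finally stand the paddle upright back on its pad, and leave the stopper, bottle and beaker alone.

Things in the scene. Friction and masses are not known exactly. Their poses are not given: they have to be found in the camera images.
- lane: fixed rolling lane, one rigid piece with reader and tray. Origin at bench level under the bed's middle; x across the lane, y along it, towards the reader. Flat aluminium bed 440 mm long (y -220 to 220), top 60 mm above the bench; a steel rail on each side, 12 mm higher than the bed, leaves a channel 86 mm wide (x -43 to 43). Its -y end is open and drops into the tray
- load_line (a point): middle of the first thin black line across the bed (flat), the loading line, at lane x = 0, y = 0, on the bed 60 mm above the bench; the loading half is lane y -220 to 0
- bay_line (a point): middle of the second thin black line across the bed (flat), the bay line, at lane y = 105 mm, on the bed; the bay is the 115 mm from this line to the reader's face
- lane_stop (a point): foot of the reader's flat face, on the bed (lane x = 0, y = 220 mm), which closes the lane; the reader is a grey box 100 mm high above the bench, 110 mm long (y), 150 mm wide (x)
- tray_floor (a point): middle of the flat floor of the white catch tray at the lane's open end (lane y = -325 mm), 5 mm above the bench. Inside 160 mm across (lane x), from the bed's end (lane y = -220) to the far wall (-387); a chute 106 mm wide slopes at 50 degrees from 54 mm height at the bed's end to the floor at about -265. Rim of the walls 45 mm above the bench
- rack: fixed white vial rack, flat plate 76 x 200 x 10 mm, origin at the centre of its underside, three grooves along its x at y = -62, 0, 62 mm, each between two ridges 4 mm high (outer faces 14.5 mm from the groove's middle)
- pad: fixed black rubber pad, 120 x 120 x 4 mm, the paddle's parking place; origin at the centre of its underside
- paddle: the paddle, about 0.2 kg, stands upright by itself: white foot block 74 mm (its x) x 40 mm (its y) x 40 mm high, and on it a wooden grip 42 mm (x) x 24 mm (y), from 40 to 90 mm height. Origin at the centre of the foot's underside. Best pinched across the 24 mm (its y), in the upper half of the grip; the 74 mm wide flat faces (at y = +-20) push
- vial0: capped amber glass vial, a plain cylinder 30 mm across and 66 mm long, about 60 g, lying in rack groove 0 (may be absent). Origin at its centre; its x is its long axis, the black cap at +x. It rolls easily and soon stops; vials pushed in a row may climb on each other
- vial1: capped amber glass vial, a plain cylinder 30 mm across and 66 mm long, about 60 g, lying in rack groove 1 (may be absent). Origin at its centre; its x is its long axis, the black cap at +x. It rolls easily and soon stops; vials pushed in a row may climb on each other
- vial2: capped amber glass vial, a plain cylinder 30 mm across and 66 mm long, about 60 g, lying in rack groove 2 (may be absent). Origin at its centre; its x is its long axis, the black cap at +x. It rolls easily and soon stops; vials pushed in a row may climb on each other
- chip0: chip, a trimming of a black rubber stopper, block 22 x 16 x 12 mm, 12 g, origin at the centre of its underside as first laid; lies on the lane's bed at the start (may be absent)
- chip1: chip, a trimming of a black rubber stopper, block 18 x 18 x 13 mm, 12 g, origin at the centre of its underside as first laid; lies on the lane's bed at the start (may be absent)
- chip2: chip, a trimming of a black rubber stopper, block 26 x 15 x 12 mm, 12 g, origin at the centre of its underside as first laid; lies on the lane's bed at the start (may be absent)
- chip3: chip, a trimming of a black rubber stopper, block 20 x 16 x 14 mm, 12 g, origin at the centre of its underside as first laid; lies on the lane's bed at the start (may be absent)
- chip4: chip, a trimming of a black rubber stopper, block 24 x 18 x 12 mm, 12 g, origin at the centre of its underside as first laid; lies on the lane's bed at the start (may be absent)
- stopper: bystander: grey rubber stopper, 36 mm across the top, 35 mm high, origin under it; leave alone
- reagent: bystander: amber bottle, 60 mm across, 120 mm high, origin under it; leave alone
- beaker: bystander: glass beaker, 70 mm across, 80 mm high, origin under it; leave alone

How it is judged:
By the outcome, as a careful person would: the job done as asked, in the order asked, and still so for the second after the job is handed in, with the robot touching nothing.
Of vial0, vial1, vial2 only 2 to 3 are there at a start; the rules pass over those that are not, and their reading is None.
Of chip0, chip1, chip2, chip3, chip4 only 2 to 5 are there at a start; the rules pass over those that are not, and their reading is None.
At some moment in a run one of chip0, chip1, chip2, chip3, chip4, paddle may be knocked a few centimetres aside while the robot is not near it.
It also fails if it takes over 210 s, if anything falls off the work surface, if the arm or the gripper's body presses on something with over 40 N, if the wrist force passes 120 N, or if a joint passes its speed limit or range.

ROBOT

A 6-joint arm with a two-finger parallel gripper is mounted at the origin on the work surface. World frame = base frame: x ahead of the robot, y to its left, z up, the work surface at z = 0. Lengths are in mm, angles in rad, forces in N, time in s.
With the tool pointing down it reaches from about 275 to 1000 mm from the base axis. Payload 8.4 kg.
Tool frame: the origin (TCP) lies at the very end of the fingers, on their centre line; the grasp point (between the pads) lies 19 mm behind it; z points along the fingers, y is the direction in which the jaws open and shut (so a half turn about z gives the same grasp; the last joint's range is limited). The gripper opens to 85 mm and grips with 20 to 120 N. Pads are 22 mm wide; open, the fingers measure 114 mm over their backs; the gripper's body (76 mm by 85 mm) begins 54 mm behind the grasp point. The pads swing forward as they close: fully open they stand 13 mm farther back than shut.
Start: joints at [1.259, 0.353, 1.633, -0, 1.155, -0.002], TCP at [190.541, 595.249, 231.281] pointing down, gripper open.
Joint ranges: [-2.63, 2.63], [-0.92, 2.1], [0.06, 2.66], [-1.3, 4.44], [0, 2.69], [-3.02, 3.02]. Speed limits (rad/s): [2.22, 2.22, 2.79, 3.14, 3.14, 3.14].

INTERFACE

Orientations are given as [roll, pitch, yaw] about the fixed x, y, z axes, in that order (R = Rz(yaw) Ry(pitch) Rx(roll)).
In Python, from rig import sense, grab_frame, get_calibration, sign_off, boxes_of, trace gives the robot as it stands.
- The arm moves only by the tool servo_tool, never from a script. Its argument "rows" is a list of rows, each a list of 3 entries, a list of its own where there are three numbers: the finger opening in mm, from 0 to 85.4, then the shift along the tool's x, y, z in mm, then the turn, a rotation vector about the tool's x, y, z in degrees. A call has 1 to 8 rows; each row shifts and turns the commanded pose from where the row before left it, along the tool's axes as they then stand; what a row does not reach is not made up. A row lasts 1/8 s, in which the tool goes at most 62.5 mm and 10.7 degrees, less where a joint would pass 70% of its speed; a pose out of reach is approached as far as the arm can. A call is refused whole if a number of a shift passes 62.5 or a number of a turn 10.7, either way. A call with a gripper value outside its range is refused whole. The fingers move at their own pace and stop on an object; "force" is the grip in N (left out, the last holds). Time passes only in rows, so rows that do not move let the fingers close. It gives the time, the measured TCP pose, the force and the opening at its end, in the units of the state.
- sense(): the state, without advancing time (a new reading comes with each control period).
- grab_frame(name): name is "scene" or "top"; returns the picture (384x512x3 uint8, blue, green, red); there is no depth.
- get_calibration(name): a dict with "intrinsics" (3x3 intrinsics, pixels), "world_to_cam" (4x4, takes a point from world to camera coordinates). Camera axes: x right, y down, z forward; pixel columns grow to the right and rows downward; lengths in mm; the calibration is good to about 2 mm. A picture is of the moment at which its call begins. get_calibration takes no time and is no camera call.
- sign_off(): hands the job in, once; it reports no verdict.
Trained networks look in the newest picture that a camera, given by its name, has taken for a name from the list of things; names that differ only in an ending like _2 or _b are one class to them, and where a whole thing is asked for, a point or a joint stands for the part that bears it (a point fixed in the world has none). Each returns a list of dicts, best first, with "conf" (0 to 1); they miss things now and then, are a little off and sometimes report something else, mostly with a low value. They report only what shows in the picture. A call takes as long as a camera call.
- boxes_of(camera, thing): "centre" ([x, y, z] in mm, in the coordinates of the camera as it stood for that picture, good to about 4 mm: the middle of the surface that is visible of it).
- trace(camera, thing): "mask" (384x512 bool, what is visible of it).
The state is a dict: "clock": time; "qpos": joint angles; "qvel": joint speeds; "joint_efforts": joint torques, N m; "eef_pos": TCP position; "tcp_rot": TCP orientation; "contact_force": force on the tool from outside, world axes, zero at the start; "wrist_torque": the same for the moment, N m; "opening": opening from 0.0 (shut) to 1.0 (fully open).
Only numpy, scipy, OpenCV 4.12 (cv2) and the standard library are available. Lean on these libraries where they do the work, as an engineer would, in place of code of your own. Each camera call takes 0.05 s, during which the arm holds its last target. There are 200 camera calls.

## Working session

There is one attempt and no reset: what is moved stays moved. The work goes in short steps, Python scripts to look and compute and a tool call to move; the robot and the scene stay as the last step left them, time stands still between calls to the robot, and variables do not carry over. Pictures are saved under pics/ and viewed, about 12 in all and at most 16, crops included, and the job is handed in when it is done.

Besides the shell and the picture viewer there is one more tool, called after "Call:" as a command line: name --argument value ..., lists and objects as JSON in quotes. servo_tool: Moves the arm, as the interface text tells. Its arguments: {"type":"object","properties":{"rows":{"type":"array","items":{"type":"array"}},"force":{"type":"number"}},"required":["rows"]}

```bash
ls; mkdir -p pics
cat > h.py <<'E'
import numpy as np, cv2
from rig import *
def w2c(c): return np.array(get_calibration(c)["world_to_cam"])
def toW(c,p): return (np.linalg.inv(w2c(c))@np.r_[p,1])[:3]
def proj(c,P):
    K=np.array(get_calibration(c)["intrinsics"]);q=w2c(c)@np.r_[P,1];q=K@q[:3];return q[:2]/q[2]
def ray(c,uv,z):
    K=np.array(get_calibration(c)["intrinsics"]);T=np.linalg.inv(w2c(c))
    d=T[:3,:3]@np.linalg.solve(K,np.r_[uv,1]);o=T[:3,3];return o+d*(z-o[2])/d[2]
def find(c,t):
    return [(round(b["conf"],2),np.round(toW(c,b["centre"])).astype(int).tolist()) for b in boxes_of(c,t)]
E
python3 - <<'E'
from h import *
for c in("scene","top"): cv2.imwrite(f"pics/{c}0.png",grab_frame(c))
for t in "lane load_line bay_line lane_stop tray_floor rack pad paddle vial0 chip0 stopper reagent beaker".split():
    print(t,"S",find("scene",t)[:6],"T",find("top",t)[:6])
s=sense();print(s)
print(np.linalg.inv(w2c("top")).round(2),np.linalg.inv(w2c("scene")).round(2))
E
```

```text
pics
lane S [(0.78, [656, -162, 47])] T [(0.68, [636, -2, 61])]
load_line S [(0.84, [657, -163, 47])] T [(0.95, [638, -6, 61])]
bay_line S [(0.85, [657, -159, 42])] T [(0.78, [640, -5, 56])]
lane_stop S [(0.57, [660, -160, 45])] T [(0.92, [636, -3, 58])]
tray_floor S [(0.62, [655, -164, 44])] T [(0.72, [639, -3, 60])]
rack S [(0.57, [495, 120, 10])] T [(0.98, [469, 176, 11])]
pad S [(0.68, [483, -224, 5])] T [(0.87, [462, -206, 4])]
paddle S [(0.63, [497, -201, 45]), (0.21, [659, -160, 45])] T [(0.78, [472, -182, 44]), (0.44, [647, -44, 77])]
vial0 S [(0.66, [489, 119, 33]), (0.55, [776, -79, 70]), (0.52, [474, 244, 29]), (0.47, [490, 183, 32])] T [(0.81, [467, 243, 40]), (0.79, [486, 123, 36]), (0.74, [473, 183, 35])]
chip0 S [(0.57, [643, 53, 79]), (0.39, [647, -98, 69]), (0.36, [648, -6, 73])] T [(0.63, [487, 121, 38]), (0.6, [648, -43, 76]), (0.56, [645, -90, 70]), (0.51, [645, 0, 72]), (0.37, [638, 51, 74])]
stopper S [(0.51, [379, -434, 24])] T []
reagent S [(0.65, [775, -80, 67])] T [(0.62, [753, -65, 84])]
beaker S [(0.58, [777, 52, 56])] T [(0.87, [779, 64, 43]), (0.69, [640
[... 444 characters left out ...]
 595.26560392, 231.30299044]), 'tcp_rot': array([ 3.14155817e+00, -1.04872516e-05,  2.83182728e+00]), 'contact_force': array([0.0256685 , 0.15872029, 0.03495918]), 'wrist_torque': array([-0.05627019, -0.05776589, -0.00246486]), 'opening': 1.0017669888897203}
[[-0.00000e+00 -9.80000e-01  1.80000e-01  3.69520e+02]
 [-1.00000e+00 -0.00000e+00 -2.00000e-02 -6.09100e+01]
 [ 2.00000e-02 -1.80000e-01 -9.80000e-01  1.06142e+03]
 [ 0.00000e+00  0.00000e+00  0.00000e+00  1.00000e+00]] [[ 7.30000e-01  4.10000e-01 -5.40000e-01  1.06705e+03]
 [ 6.80000e-01 -4.30000e-01  5.90000e-01 -6.55280e+02]
 [ 1.00000e-02 -8.10000e-01 -5.90000e-01  6.29670e+02]
 [ 0.00000e+00  0.00000e+00  0.00000e+00  1.00000e+00]]
```

View pics/top0.png

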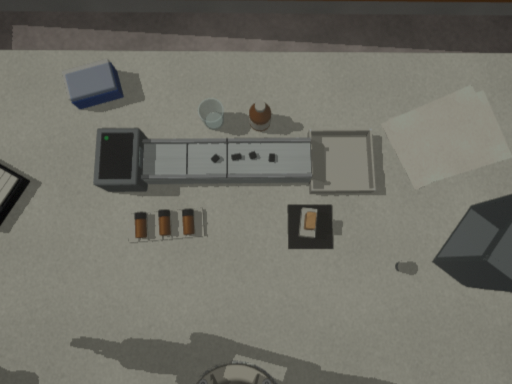

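View pics/scene0.png

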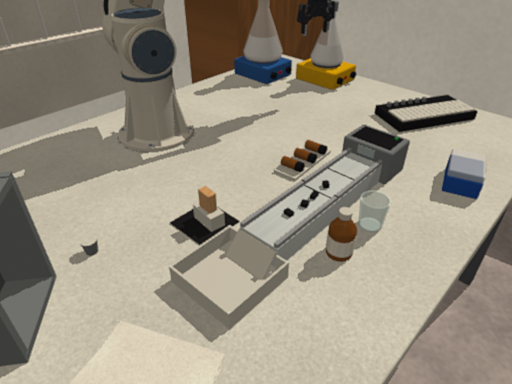

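The top view shows the lane running along world y, with the reader at the left (px 120,157) and the tray at the right (340,162). There are four chips at px 215–272, three vials at 140–188, and the paddle on its pad at (308,223). I'll zoom in to get accurate poses.

Run:
```python
import cv2
t=cv2.imread("pics/top0.png")[100:260,90:350];cv2.imwrite("pics/tc.png",cv2.resize(t,None,fx=3,fy=3,interpolation=cv2.INTER_CUBIC))
t=cv2.imread("pics/scene0.png")[120:320,160:420];cv2.imwrite("pics/sc.png",cv2.resize(t,None,fx=3,fy=3,interpolation=cv2.INTER_CUBIC))
```

```text
(no output)
```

View pics/tc.png

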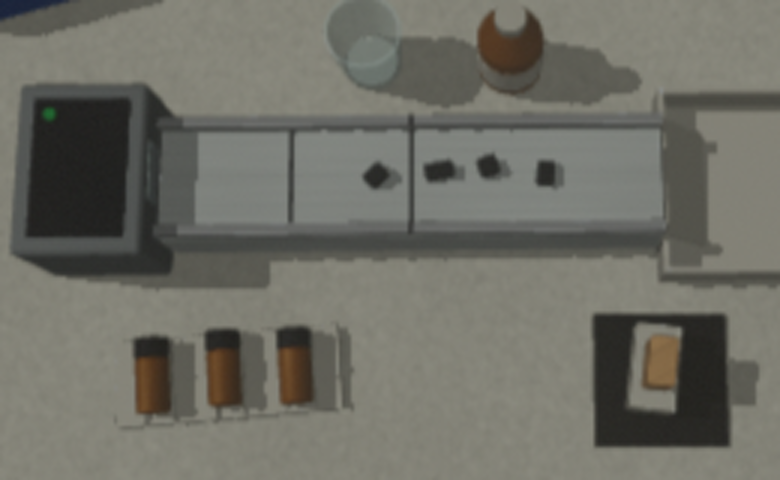

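View pics/sc.png

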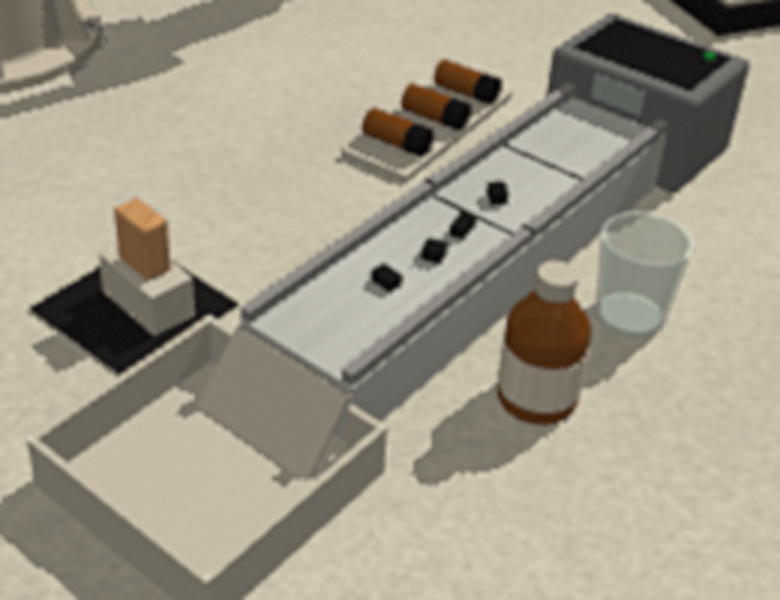

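```bash
cat > fit.py <<'E'
from h import *
from scipy.optimize import least_squares
def fit(obs,x0):
    P={"T":("top",90,100),"S":("scene",160,120)}
    def full(k,U,V): c,a,b=P[k]; return np.array([a+(U+.5)/3-.5,b+(V+.5)/3-.5])
    def res(p):
        r=[]
        for k,U,V,X,Y,Z in obs:
            c,s=np.cos(p[2]),np.sin(p[2])
            r.append(proj(P[k][0],[p[0]+c*X-s*Y,p[1]+s*X+c*Y,Z])-full(k,U,V))
        return np.ravel(r)
    o=least_squares(res,x0,loss="soft_l1",x_scale=[1,1,.01]);print(o.x.round(3),np.degrees(o.x[2]).round(2));print(res(o.x).reshape(-1,2).round(1).tolist())
E
python3 - <<'E'
from fit import *
print("lane")
fit([("T",292,131,43,105,60),("T",411,128,43,0,60),("T",662,128,43,-220,60),
 ("T",23,88,75,330,100),("T",146,85,75,220,100),("T",138,252,-75,220,100),("T",12,252,-75,330,100),
 ("S",503,143,-43,105,60),("S",255,325,-43,-220,60),("S",556,50,-75,220,100),("S",613,15,-75,330,100),("S",748,65,75,330,100),("S",670,126,75,220,100)],[640,0,0])
print("paddle")
fit([("T",636,322,37,20,40),("T",682,327,37,-20,40),("T",676,412,-37,-20,40),("T",627,408,-37,20,40),
 ("S",99,257,-37,20,40),("S",102,284,-37,-20,40) if 0 else ("S",194,285,37,20,40),("S",157,302,37,-20,40),("S",157,332,37,-20,4) ,("S",117,208,-21,-12,94),("S",142,198,-21,12,94),("S",168,208,21,12,94),("S",142,220,21,-12,94)],[470,-190,0])
print("pad")
fit([("T",593,315,60,60,4),("T",727,315,60,-60,4),("T",730,445,-60,-60,4),("T",595,445,-60,60,4)],[470,-200,0])
f=lambda U,V,z:ray("top",[90+(U+.5)/3-.5,100+(V+.5)/3-.5],z).round(1)
for U,V in((152,375),(223,368),(294,365)):print("vial",f(U,V,28))
for a in((151,340,38),(152,414,30),(222,331,38),(224,406,30),(293,328,38),(296,405,30)): print(f(*a))
for U,V in((376,175),(439,170),(488,166),(546,173)):print("chip",f(U,V,70))
E
```

```text
lane
[6.41901e+02 2.22640e+01 1.00000e-02] 0.59
[[0.1, -0.6], [0.3, 0.2], [-0.3, -0.3], [-1.6, -2.6], [1.0, -1.8], [0.8, 0.3], [-2.0, 0.6], [-0.3, 1.1], [-3.1, 0.0], [-2.6, -0.4], [-1.5, -1.6], [1.3, -1.7], [8.6, -7.1]]
paddle
[ 4.77808e+02 -1.88521e+02 -6.60000e-02] -3.78
[[-1.1, -0.0], [-1.2, -0.7], [-0.4, -0.7], [0.5, -0.4], [12.1, -6.7], [-0.3, -2.2], [-1.5, -0.3], [-0.5, 1.5], [-2.4, -0.4], [-2.4, -1.1], [0.2, 3.3], [0.4, 3.6]]
pad
[ 4.69330e+02 -1.99654e+02 -3.00000e-03] -0.14
[[0.3, -0.7], [-0.3, -0.6], [0.0, 0.6], [0.0, 0.6]]
vial [470.8 247.7  28. ]
vial [476.9 186.4  28. ]
vial [479.5 124.8  28. ]
[500.2 247.3  38. ]
[436.9 245.2  30. ]
[508.1 186.4  38. ]
[443.7 183.6  30. ]
[510.7 125.   38. ]
[444.6 121.5  30. ]
chip [639.8  52.3  70. ]
chip [644.4  -2.1  70. ]
chip [648.2 -44.5  70. ]
chip [642.1 -94.8  70. ]
```

```bash
cat > go.py <<'E'
import sys,numpy as np
from rig import sense
from scipy.spatial.transform import Rotation as R
# usage: go.py x y z [yawdeg]: shift in tool axes from now to the target
s=sense();r=R.from_euler("xyz",s["tcp_rot"]);a=list(map(float,sys.argv[1:]))
print(s["clock"],s["eef_pos"].round(1),np.degrees(s["tcp_rot"]).round(2),"op",round(s["opening"]*85.4,1),"F",s["contact_force"].round(1))
if a:
    if len(a)>3:
        t=R.from_euler("xyz",[180,0,a[3]],degrees=True);print("turn",(np.degrees((r.inv()*t).as_rotvec())).round(2));r=t
    print("shift after turn",r.inv().apply(np.array(a[:3])-s["eef_pos"]).round(1))
E
python3 - <<'E'
from fit import *
print("lane")
fit([("T",292,131,43,105,60),("T",411,128,43,0,60),("T",662,128,43,-220,60),("T",146,85,75,220,100),("T",138,252,-75,220,100),("T",291,177,0,105,60),("T",411,175,0,0,60),("T",662,178,0,-220,60),
 ("S",503,143,-43,105,60),("S",433,197,-43,0,60)],[640,0,0])
print("paddle")
fit([("T",636,322,37,20,44),("T",682,327,37,-20,44),("T",676,412,-37,-20,44),("T",627,408,-37,20,44),("T",650,335,21,12,94),("T",681,337,21,-12,94),("T",676,389,-21,-12,94),("T",644,386,-21,12,94)],[470,-190,0])
E
python3 go.py 478 -189 150 176
```

```text
lane
[6.4124e+02 2.3302e+01 8.0000e-03] 0.46
[[-0.2, -0.4], [-0.0, 0.4], [-0.6, 0.1], [0.6, -1.7], [0.3, 0.3], [-0.4, 0.0], [-0.2, 0.5], [-0.1, -0.9], [-0.2, 0.8], [-0.8, -0.5]]
paddle
1.4 [190.5 595.3 231.3] [180.    -0.   162.25] op 85.6 F [0.  0.2 0. ]
turn [  0.    -0.   -13.75]
shift after turn [-341.5 -762.3   81.3]Traceback (most recent call last):
  File "<stdin>", line 6, in <module>
  File "fit.py", line 12, in fit
    o=least_squares(res,x0,loss="soft_l1",x_scale=[1,1,.01]);print(o.x.round(3),np.degrees(o.x[2]).round(2));print(res(o.x).reshape(-1,2).round(1).tolist())
    return func(*args, **kwargs)
    result = trf(vector_fun.fun, vector_fun.jac, x0, f0, J0, lb, ub, ftol, xtol,
                 gtol, max_nfev, x_scale, loss_function, tr_solver,
                 tr_options.copy(), verbose, callback=callback_wrapped)
    return trf_no_bounds(
        fun, jac, x0, f0, J0, ftol, xtol, gtol, max_nfev, x_scale,
        loss_function, tr_solver, tr_options, verbose, callback=callback)
    J = jac(x)
    self._update_jac()
    ~~~~~~~~~~~~~~~~^^
    self.J = self.jac_wrapped(xp
[... 631 characters left out ...]
                      ^^^^^^^
    f = np.atleast_1d(self.fun(x, *self.args, **self.kwargs))
                      ~~~~~~~~^^^^^^^^^^^^^^^^^^^^^^^^^^^^^^
    return np.atleast_1d(self.fun(x))
                         ~~~~~~~~^^^
    return self.f(x, *self.args, **self.kwargs)
           ~~~~~~^^^^^^^^^^^^^^^^^^^^^^^^^^^^^^
  File "fit.py", line 10, in res
    r.append(proj(P[k][0],[p[0]+c*X-s*Y,p[1]+s*X+c*Y,Z])-full(k,U,V))
             ~~~~^^^^^^^^^^^^^^^^^^^^^^^^^^^^^^^^^^^^^^^
  File "h.py", line 6, in proj
    K=np.array(get_calibration(c)["intrinsics"]);q=w2c(c)@np.r_[P,1];q=K@q[:3];return q[:2]/q[2]
               ~~~~~~~~~~~~~~~^^^
ValueError: time passes only in moves, steps and waits
```

Call:
servo_tool --rows '[[85,[0,0,0],[0,0,-7]],[85,[0,0,0],[0,0,-6.9]]]'

```text
clock: 1.65
eef_pos: [190.5, 595.2, 231.3]
tcp_rot: [-3.142, -0.0, 3.078]
contact_force: [0.4, 0.9, -0.0]
opening: 0.996
```

```bash
python3 - <<'E'
from fit import *
fit([("T",636,322,37,20,44),("T",682,327,37,-20,44),("T",676,412,-37,-20,44),("T",627,408,-37,20,44),("T",650,335,21,12,94),("T",681,337,21,-12,94),("T",676,389,-21,-12,94),("T",644,386,-21,12,94)],[470,-190,0])
E
python3 go.py 476 -189 150 176.5
```

```text
[ 4.75725e+02 -1.89424e+02 -1.08000e-01] -6.17
[[0.0, 0.3], [-0.1, 0.3], [-0.4, 0.2], [0.5, -0.1], [0.2, -0.2], [-0.5, 0.2], [-0.3, -0.3], [0.7, -0.3]]
1.65 [190.5 595.2 231.3] [-180.     -0.    176.38] op 85.0 F [ 0.4  0.9 -0. ]
turn [-0.   -0.   -0.12]
shift after turn [-332.8 -765.3   81.3]
```

Call:
servo_tool --rows '[[85,[0,0,0],[0,0,2.6]],[85,[-28,-57,0],[0,0,0]],[85,[-28,-57,0],[0,0,0]],[85,[-28,-57,0],[0,0,0]],[85,[-28,-57,0],[0,0,0]],[85,[-28,-57,0],[0,0,0]],[85,[-28,-57,0],[0,0,0]],[85,[-28,-57,0],[0,0,0]]]'

```text
clock: 2.65
eef_pos: [338.6, 181.7, 231.7]
tcp_rot: [3.141, 0.001, 3.03]
contact_force: [1.9, 0.6, 0.5]
opening: 0.998
```

Call:
servo_tool --rows '[[85,[-28,-57,0],[0,0,0]],[85,[-28,-57,0],[0,0,0]],[85,[-28,-57,10],[0,0,0]],[85,[-28,-57,20],[0,0,0]],[85,[-28,-57,20],[0,0,0]],[85,[-28,-57,20],[0,0,0]],[85,[0,0,0],[0,0,0]]]'

```text
clock: 3.52
eef_pos: [461.8, -164.0, 163.9]
tcp_rot: [-3.141, -0.001, 3.025]
contact_force: [-0.4, 1.0, 1.2]
opening: 0.997
```

```bash
python3 go.py 475.7 -189.4 61 173.8; python3 -c "
from h import *
cv2.imwrite('pics/a.png',grab_frame('top'))
print(find('scene','paddle')[:1] if grab_frame('scene') is not None else 0)"
```

```text
3.525 [ 461.8 -164.   163.9] [-1.7999e+02 -6.0000e-02  1.7332e+02] op 85.1 F [-0.4  1.   1.2]
turn [-0.01 -0.06 -0.48]
shift after turn [-16.5 -23.8 102.9]
[(0.82, [497, -199, 43])]
```

Call:
servo_tool --rows '[[85,[-16.5,-24,0],[0,0,-0.5]],[85,[0,0,30],[0,0,0]],[85,[0,0,30],[0,0,0]],[85,[0,0,30],[0,0,0]],[85,[0,0,13],[0,0,0]],[85,[0,0,0],[0,0,0]],[50,[0,0,0],[0,0,0]]]' --force 60

```text
clock: 4.55
eef_pos: [475.9, -186.4, 63.4]
tcp_rot: [-3.141, 0.002, 3.038]
contact_force: [-0.7, 0.7, 0.1]
opening: 0.811
```

Call:
servo_tool --rows '[[10,[0,0,0],[0,0,0]],[10,[0,0,0],[0,0,0]],[10,[0,0,0],[0,0,0]],[10,[0,0,0],[0,0,0]],[10,[0,0,0],[0,0,0]],[10,[0,0,0],[0,0,0]]]'

```text
clock: 5.3
eef_pos: [475.4, -186.6, 62.8]
tcp_rot: [-3.141, 0.001, 3.038]
contact_force: [-1.0, -0.3, 6.7]
opening: 0.271
```

```bash
python3 go.py 475.7 -189.4 61 173.8
```

```text
5.3 [ 475.4 -186.6   62.8] [-1.7999e+02  3.0000e-02  1.7404e+02] op 23.1 F [-1.  -0.3  6.7]
turn [-0.01  0.03  0.24]
shift after turn [-0.6 -2.7  1.8]
```

Call:
servo_tool --rows '[[10,[0,0,-20],[0,0,0]],[10,[0,0,-45],[0,0,0]],[10,[0,0,-45],[0,0,-3]],[10,[0,0,0],[0,0,-3.4]],[10,[0,0,0],[0,0,0]]]'

```text
clock: 5.92
eef_pos: [474.9, -186.4, 172.4]
tcp_rot: [-3.142, 0.0, -3.134]
contact_force: [-0.1, 0.8, -2.6]
opening: 0.266
```

```bash
python3 go.py 640.3 120 170 180.4
```

```text
5.925 [ 474.9 -186.4  172.4] [-1.8000e+02  1.0000e-02 -1.7958e+02] op 22.7 F [-0.1  0.8 -2.6]
turn [-0.    0.01  0.02]
shift after turn [-167.5  305.3    2.4]
```

Call:
servo_tool --rows '[[10,[-24,43,0],[0,0,0]],[10,[-24,43,0],[0,0,0]],[10,[-24,43,0],[0,0,0]],[10,[-24,43,0],[0,0,0]],[10,[-24,44,0],[0,0,0]],[10,[-24,44,0],[0,0,0]],[10,[-23,44,0],[0,0,0]],[10,[0,0,0],[0,0,0]]]'

```text
clock: 6.92
eef_pos: [640.2, 121.8, 170.7]
tcp_rot: [3.141, -0.001, -3.132]
contact_force: [-1.2, -0.1, -2.2]
opening: 0.269
```

```bash
python3 go.py 640.3 120 121 180.4; python3 -c "
from h import *
t=grab_frame('top');cv2.imwrite('pics/b.png',cv2.resize(t[100:260,90:350],None,fx=3,fy=3,interpolation=cv2.INTER_CUBIC))
print(find('top','chip0'))
grab_frame('scene');print(find('scene','chip0'))"
```

```text
6.925 [640.2 121.8 170.7] [ 1.7997e+02 -7.0000e-02 -1.7946e+02] op 23.0 F [-1.2 -0.1 -2.2]
turn [ 0.03 -0.07  0.14]
shift after turn [-0.  -1.8 49.7]
[(0.64, [644, -89, 70]), (0.64, [642, 1, 73]), (0.46, [645, -46, 77]), (0.46, [640, 48, 76])]
[(0.62, [643, 48, 77]), (0.47, [648, -97, 72]), (0.39, [656, -47, 78]), (0.3, [658, -175, 44])]
```

View pics/b.png

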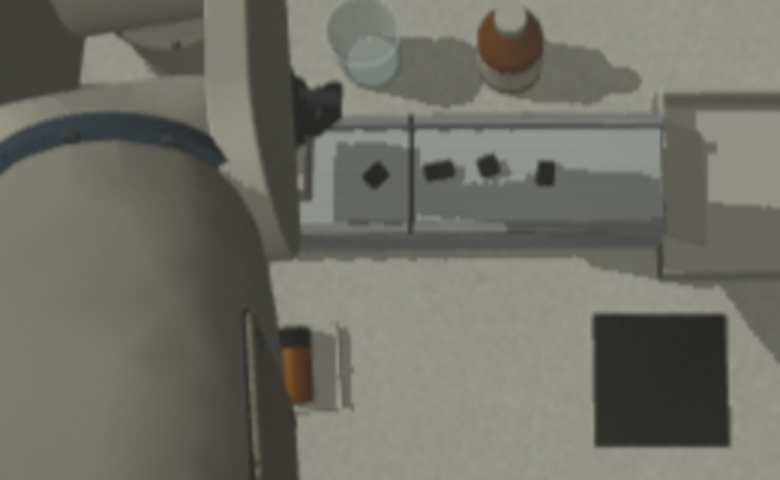

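The arm covers the left part of the view. The four chips are still at crop (376,175), (439,170), (488,166) and (546,173). Next I lower the paddle and sweep.

Call:
servo_tool --rows '[[10,[0,0,20],[0,0,0]],[10,[0,0,20],[0,0,0]],[10,[0,0,5],[0,0,0]],[10,[0,0,3],[0,0,0]],[10,[0,0,1],[0,0,0]],[10,[0,0,0],[0,0,0]]]'

```text
clock: 7.88
eef_pos: [640.0, 118.9, 123.7]
tcp_rot: [3.141, 0.001, -3.134]
contact_force: [0.1, 0.2, -2.0]
opening: 0.27
```

Call:
servo_tool --rows '[[10,[0,0,2.5],[0,0,0]],[10,[0,0,0],[0,0,0]]]'

```text
clock: 8.12
eef_pos: [639.6, 118.9, 120.7]
tcp_rot: [-3.142, -0.0, -3.134]
contact_force: [-0.1, -0.4, -1.9]
opening: 0.274
```

Call:
servo_tool --rows '[[10,[0,-10,0],[0,0,0]],[10,[0,-10,0],[0,0,0]],[10,[0,-10,0],[0,0,0]],[10,[0,-10,0],[0,0,0]],[10,[0,-10,0],[0,0,0]],[10,[0,-10,0],[0,0,0]],[10,[0,-10,0],[0,0,0]],[10,[0,-10,0],[0,0,0]]]'

```text
clock: 9.12
eef_pos: [640.3, 38.1, 120.7]
tcp_rot: [3.142, -0.0, -3.134]
contact_force: [-1.0, 1.1, -3.1]
opening: 0.268
```

Call:
servo_tool --rows '[[10,[0,-10,0],[0,0,0]],[10,[0,-10,0],[0,0,0]],[10,[0,-10,0],[0,0,0]],[10,[0,-10,0],[0,0,0]],[10,[0,-10,0],[0,0,0]],[10,[0,-10,0],[0,0,0]],[10,[0,-10,0],[0,0,0]],[10,[0,-10,0],[0,0,0]]]'

```text
clock: 10.12
eef_pos: [641.0, -41.8, 120.7]
tcp_rot: [3.142, -0.0, -3.134]
contact_force: [0.2, -0.4, -1.8]
opening: 0.271
```

```bash
python3 go.py 642.8 -212 120.7 180.4; python3 -c "
from h import *
a=cv2.resize(grab_frame('top')[130:190,200:390],None,fx=4,fy=4,interpolation=cv2.INTER_CUBIC)
b=cv2.resize(grab_frame('scene')[170:270,180:370],None,fx=4,fy=4,interpolation=cv2.INTER_CUBIC)
cv2.imwrite('pics/c.png',cv2.resize(np.vstack([a,b]),None,fx=.9,fy=.9)); print(find('scene','chip0'),find('top','chip0'))"
```

```text
10.125 [641.  -41.8 120.7] [ 180.     -0.   -179.55] op 23.2 F [ 0.2 -0.4 -1.8]
turn [ 0.   -0.    0.05]
shift after turn [  -0.7 -170.2    0. ]
[(0.51, [652, -134, 69]), (0.39, [648, -93, 73]), (0.38, [652, -73, 76]), (0.32, [462, 113, 34]), (0.29, [474, -197, 2])] [(0.48, [638, -142, 59])]
```

View pics/c.png

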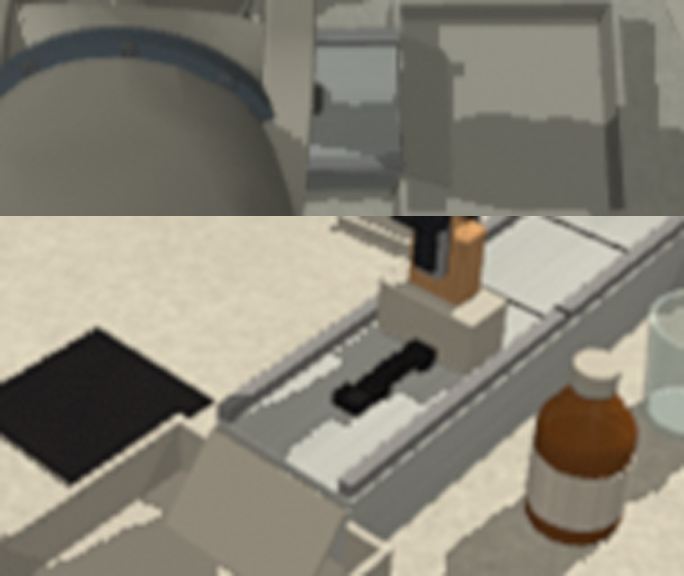

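The scene view shows the four chips in a line ahead of the paddle, with nothing left behind. I'll keep sweeping.

Call:
servo_tool --rows '[[10,[0,-10,0],[0,0,0]],[10,[0,-10,0],[0,0,0]],[10,[0,-10,0],[0,0,0]],[10,[0,-10,0],[0,0,0]],[10,[0,-10,0],[0,0,0]],[10,[0,-10,0],[0,0,0]],[10,[0,-10,0],[0,0,0]],[10,[0,-10,0],[0,0,0]]]'

```text
clock: 11.32
eef_pos: [641.6, -121.9, 120.8]
tcp_rot: [-3.142, -0.0, -3.134]
contact_force: [0.0, 0.5, -1.9]
opening: 0.275
```

Call:
servo_tool --rows '[[10,[0,-10,0],[0,0,0]],[10,[0,-10,0],[0,0,0]],[10,[0,-10,0],[0,0,0]],[10,[0,-10,0],[0,0,0]],[10,[0,-10,0],[0,0,0]],[10,[0,-10,0],[0,0,0]],[10,[0,-10,0],[0,0,0]],[10,[0,-10,0],[0,0,0]]]'

```text
clock: 12.32
eef_pos: [642.2, -201.8, 120.7]
tcp_rot: [-3.142, -0.0, -3.134]
contact_force: [0.3, -0.1, -2.1]
opening: 0.274
```

Call:
servo_tool --rows '[[10,[0,-10,0],[0,0,0]],[10,[0,-10,0],[0,0,0]],[10,[0,-8,0],[0,0,0]],[10,[0,0,0],[0,0,0]],[10,[0,0,-30],[0,0,0]],[10,[0,0,-40],[0,0,0]],[10,[50,10,0],[0,0,0]],[10,[50,10,0],[0,0,0]]]'

```text
clock: 13.32
eef_pos: [541.4, -209.4, 191.1]
tcp_rot: [-3.141, 0.001, -3.133]
contact_force: [-0.0, 0.1, -2.7]
opening: 0.275
```

```bash
python3 go.py 475.4 -189 170 180; python3 -c "
from h import *
a=cv2.resize(grab_frame('top')[120:200,130:390],None,fx=3,fy=3,interpolation=cv2.INTER_CUBIC)
b=cv2.resize(grab_frame('scene')[150:320,160:420],None,fx=3,fy=3,interpolation=cv2.INTER_CUBIC)
cv2.imwrite('pics/d.png',cv2.resize(np.vstack([a,b]),None,fx=.78,fy=.78)); print(find('scene','chip0'),find('top','chip0'))"
```

```text
13.325 [ 541.4 -209.4  191.1] [-1.7998e+02  5.0000e-02 -1.7952e+02] op 23.5 F [-0.   0.1 -2.7]
turn [-0.02  0.05  0.48]
shift after turn [66.  20.4 21.1]
[(0.63, [497, 120, 13]), (0.47, [651, -243, 23])] []
```

View pics/d.png

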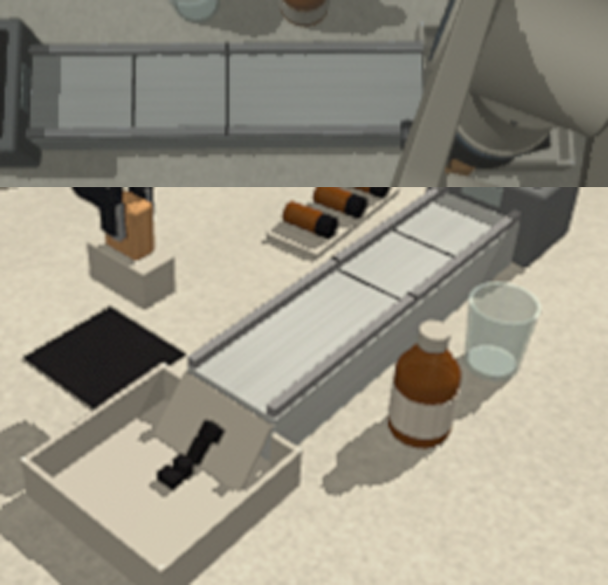

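The lane is clear and all four chips are on the chute or in the tray. I'll park the paddle on the pad.

Call:
servo_tool --rows '[[10,[36,5,20],[0,0,0.5]],[10,[36,4,20],[0,0,0]],[10,[0,0,30],[0,0,0]],[10,[0,0,30],[0,0,0]],[10,[0,0,20],[0,0,0]],[10,[0,0,5],[0,0,0]],[10,[0,0,0],[0,0,0]]]'

```text
clock: 14.4
eef_pos: [471.1, -201.4, 65.9]
tcp_rot: [-3.141, 0.0, 3.141]
contact_force: [0.6, 0.4, -2.2]
opening: 0.272
```

```bash
python3 go.py 469.3 -200 62.8 180
```

```text
14.4 [ 471.1 -201.4   65.9] [-1.7999e+02  2.0000e-02  1.7996e+02] op 23.3 F [ 0.6  0.4 -2.2]
turn [-0.01  0.02 -0.04]
shift after turn [1.8 1.4 3.1]
```

Call:
servo_tool --rows '[[10,[0,0,2],[0,0,0]],[10,[0,0,0.8],[0,0,0]],[10,[0,0,0],[0,0,0]],[50,[0,0,0],[0,0,0]],[85,[0,0,0],[0,0,0]],[85,[0,0,0],[0,0,0]],[85,[0,0,0],[0,0,0]],[85,[0,0,0],[0,0,0]]]'

```text
clock: 15.4
eef_pos: [470.3, -201.2, 62.9]
tcp_rot: [-3.142, -0.0, 3.141]
contact_force: [0.4, -0.0, 0.6]
opening: 0.999
```

Call:
servo_tool --rows '[[85,[0,0,-40],[0,0,0]],[85,[0,0,-50],[0,0,0]],[85,[0,0,-30],[0,0,0]],[60,[0,60,0],[0,0,0]],[60,[0,60,0],[0,0,0]],[60,[0,60,0],[0,0,0]],[60,[0,0,0],[0,0,0]]]'

```text
clock: 16.27
eef_pos: [470.1, -17.8, 183.0]
tcp_rot: [3.141, -0.0, -3.138]
contact_force: [0.3, -0.5, -0.3]
opening: 0.702
```

```bash
python3 go.py 479 124.8 120 183.5; python3 -c "
from h import *
a=cv2.resize(grab_frame('top')[120:260,120:380],None,fx=3,fy=3,interpolation=cv2.INTER_CUBIC)
b=cv2.resize(grab_frame('scene')[220:310,165:295],None,fx=6,fy=6,interpolation=cv2.INTER_CUBIC)
cv2.imwrite('pics/e.png',cv2.resize(np.vstack([a,b]),None,fx=.62,fy=.62)); print(find('top','vial0'),find('top','paddle')[:1],find('top','chip0'))"
```

```text
16.275 [470.1 -17.8 183. ] [ 179.96   -0.   -179.78] op 59.9 F [ 0.3 -0.5 -0.3]
turn [ 0.04 -0.   -3.28]
shift after turn [-17.6 141.8  63. ]
[(0.56, [487, 189, 38]), (0.5, [465, 244, 39])] [(0.61, [470, -195, 44])] [(0.62, [646, -273, 13]), (0.22, [650, -36, 58])]
```

View pics/e.png

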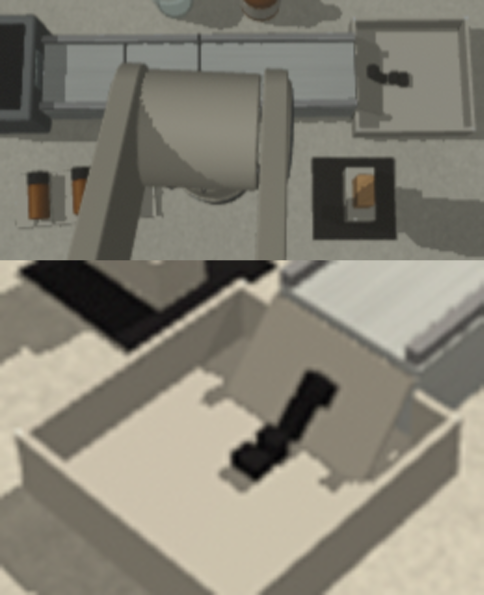

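Run:
```python
from h import *
L0=np.array([641.2,23.3]);a=.008
def lane(P): d=P[:2]-L0; return np.round([d[0]+a*d[1],d[1]-a*d[0],P[2]],1)
def onslope(c,uv,off):
    lo,hi=0,60
    for z in np.arange(0,75,.5):
        P=lane(ray(c,uv,z)); 
        h=54-1.19*(-220-P[1])+off*1.55
        if P[2]>=h and P[1]<-218: pass
        if abs(P[2]-h)<1: print(c,P)
# chip top surfaces ~12 above slope
onslope("scene",(251,254.4),12)
f=grab_frame("scene");g=cv2.cvtColor(f,6)
m=(g<60)[225:285,215:275];v,u=np.nonzero(m);print(u.min()+215,u.max()+215,v.min()+225,v.max()+225,m.sum())
onslope("top",(320,158.7),12)
print([ (lane(np.array(p)),c) for c,p in find("scene","chip0")+find("top","chip0")])
```

```text
scene [  12.2 -249.2   37.5]
scene [  12.5 -249.5   38. ]
215 254 225 278 322
top [   4.7 -249.6   36.5]
top [   4.5 -249.5   37. ]
top [   4.4 -249.4   37.5]
top [   4.3 -249.3   38. ]
top [   4.1 -249.3   38.5]
[(array([   9.8, -253.4,   43. ]), 0.57), (array([   3.7, -263.3,   20. ]), 0.49), (array([  10.5, -283.4,   24. ]), 0.4), (array([   2.4, -296.3,   13. ]), 0.62), (array([  8.3, -59.4,  58. ]), 0.22)]
```

Call:
servo_tool --rows '[[48,[0,0,0],[0,0,-3.5]],[48,[-6,47,0],[0,0,0]],[48,[-6,47,0],[0,0,0]],[48,[-6,47,0],[0,0,0]],[48,[0,0,30],[0,0,0]],[48,[0,0,40],[0,0,0]],[48,[0,0,20],[0,0,0]],[48,[0,0,0],[0,0,0]]]' --force 30

```text
clock: 17.68
eef_pos: [478.9, 119.8, 91.6]
tcp_rot: [-3.141, -0.003, -3.082]
contact_force: [0.7, -0.4, 0.2]
opening: 0.564
```

```bash
python3 go.py 478 124.8 13 183.7; python3 -c "
from h import *
grab_frame('scene');print(find('scene','vial0'))
grab_frame('top');print(find('top','vial0'))"
```

```text
17.675 [478.9 119.8  91.6] [-179.96   -0.19 -176.61] op 48.2 F [ 0.7 -0.4  0.2]
turn [-0.04 -0.19 -0.31]
shift after turn [ 0.6  5.1 78.6]
[(0.77, [488, 119, 32]), (0.63, [479, 241, 30]), (0.46, [488, 182, 33])]
[(0.71, [457, 241, 39])]
```

Call:
servo_tool --rows '[[48,[0.5,4.5,10],[0,0,0]],[48,[0,0,30],[0,0,0]],[48,[0,0,30],[0,0,0]],[48,[0,0,8],[0,0,0]],[48,[0,0,0],[0,0,0]],[20,[0,0,0],[0,0,0]],[20,[0,0,0],[0,0,0]],[20,[0,0,0],[0,0,0]]]'

```text
clock: 18.88
eef_pos: [480.1, 125.9, 16.3]
tcp_rot: [3.14, 0.002, -3.082]
contact_force: [-1.1, 4.6, 3.4]
opening: 0.342
```

Call:
servo_tool --rows '[[20,[0,0,0],[0,0,0]],[20,[0,0,0],[0,0,0]]]'

```text
clock: 19.12
eef_pos: [480.1, 125.9, 16.3]
tcp_rot: [3.14, 0.002, -3.082]
contact_force: [-2.1, 5.8, 3.6]
opening: 0.332
```

Call:
servo_tool --rows '[[20,[0,0,-20],[0,0,0]],[20,[0,0,-50],[0,0,0]],[20,[0,0,-60],[0,0,3]],[20,[-40,-32,0],[0,0,0]],[20,[-40,-32,0],[0,0,0]],[20,[-40,-32,0],[0,0,0]],[20,[-40,-32,0],[0,0,0]],[20,[0,0,0],[0,0,0]]]'

```text
clock: 20.12
eef_pos: [642.9, -3.9, 146.1]
tcp_rot: [-3.141, 0.003, -3.136]
contact_force: [0.3, 0.1, -2.1]
opening: 0.341
```

```bash
python3 go.py 643 -5 67 180.5
```

```text
20.125 [642.9  -3.9 146.1] [-179.97    0.19 -179.7 ] op 29.2 F [ 0.3  0.1 -2.1]
turn [-0.03  0.19 -0.2 ]
shift after turn [-0.1 -1.1 79.1]
```

Call:
servo_tool --rows '[[20,[0,-1,35],[0,0,-0.2]],[20,[0,0,30],[0,0,0]],[20,[0,0,10],[0,0,0]],[20,[0,0,0],[0,0,0]],[20,[0,0,0],[0,0,0]]]'

```text
clock: 20.75
eef_pos: [640.9, -2.4, 71.4]
tcp_rot: [-3.142, 0.002, -3.13]
contact_force: [0.5, 0.4, -1.1]
opening: 0.337
```

Call:
servo_tool --rows '[[20,[-1.5,-2.5,3],[0,0,0]],[20,[0,0,1],[0,0,0]],[20,[0,0,0],[0,0,0]],[20,[0,0,0],[0,0,0]]]'

```text
clock: 21.25
eef_pos: [641.9, -5.3, 66.2]
tcp_rot: [-3.141, 0.001, -3.13]
contact_force: [0.8, -0.4, 1.1]
opening: 0.338
```

Call:
servo_tool --rows '[[33,[0,0,0],[0,0,0]],[36,[0,0,0],[0,0,0]],[40,[0,0,0],[0,0,0]],[46,[0,0,0],[0,0,0]],[50,[0,0,0],[0,0,0]],[50,[0,0,0],[0,0,0]]]'

```text
clock: 22.0
eef_pos: [641.7, -5.1, 66.0]
tcp_rot: [3.142, 0.0, -3.13]
contact_force: [1.1, -0.9, -0.5]
opening: 0.585
```

Call:
servo_tool --rows '[[50,[0,0,-20],[0,0,0]],[50,[0,0,-50],[0,0,0]],[50,[30,40,0],[0,0,-3]],[50,[45,50,0],[0,0,0]],[50,[45,50,0],[0,0,0]],[50,[45,50,0],[0,0,0]],[48,[0,0,0],[0,0,0]]]'

```text
clock: 22.88
eef_pos: [474.5, 167.9, 137.2]
tcp_rot: [3.141, -0.0, -3.074]
contact_force: [0.4, -0.1, 0.1]
opening: 0.563
```

```bash
python3 go.py 475.5 186 13 183.7; python3 -c "
from h import *
cv2.imwrite('pics/f.png',grab_frame('scene'));print(find('scene','vial0'),find('scene','paddle')[:1])
cv2.imwrite('pics/ft.png',grab_frame('top'));print(find('top','vial0'))"
```

```text
22.875 [474.5 167.9 137.2] [ 1.7997e+02 -1.0000e-02 -1.7613e+02] op 48.1 F [ 0.4 -0.1  0.1]
turn [ 0.03 -0.01  0.17]
shift after turn [ -2.2  18.  124.2]
[(0.7, [478, 241, 32]), (0.69, [649, -15, 83])] [(0.68, [493, -214, 45])]
[(0.69, [646, -10, 87])]
```

Call:
servo_tool --rows '[[48,[-2,17.5,20],[0,0,0]],[48,[0,0,40],[0,0,0]],[48,[0,0,40],[0,0,0]],[48,[0,0,20],[0,0,0]],[48,[0,0,0],[0,0,0]],[20,[0,0,0],[0,0,0]],[20,[0,0,0],[0,0,0]],[20,[0,0,0],[0,0,0]]]'

```text
clock: 24.12
eef_pos: [480.8, 184.8, 18.2]
tcp_rot: [3.139, 0.005, -3.079]
contact_force: [-0.5, 6.5, 5.4]
opening: 0.338
```

Call:
servo_tool --rows '[[20,[0,0,0],[0,0,0]],[20,[0,0,0],[0,0,0]],[20,[0,0,0],[0,0,0]]]'

```text
clock: 24.5
eef_pos: [480.8, 184.7, 18.3]
tcp_rot: [3.139, 0.005, -3.079]
contact_force: [-0.6, 7.1, 4.8]
opening: 0.339
```

Call:
servo_tool --rows '[[20,[0,0,-20],[0,0,0]],[20,[0,0,-50],[0,0,0]],[20,[0,0,-60],[0,0,3.1]],[20,[-33,-55,0],[0,0,0]],[20,[-33,-55,0],[0,0,0]],[20,[-33,-55,0],[0,0,0]],[20,[-33,-55,0],[0,0,0]],[20,[-32,-55,0],[0,0,0]]]'

```text
clock: 25.5
eef_pos: [642.2, -86.2, 147.9]
tcp_rot: [-3.141, 0.003, -3.133]
contact_force: [0.7, 0.6, -0.7]
opening: 0.337
```

Call:
servo_tool --rows '[[20,[0,0,0],[0,0,0]],[20,[0,0,30],[0,0,0]],[20,[0,0,20],[0,0,0]],[20,[0,0,0],[0,0,0]]]'

```text
clock: 26.0
eef_pos: [639.3, -83.0, 94.8]
tcp_rot: [3.141, -0.003, -3.132]
contact_force: [0.7, 0.2, -0.8]
opening: 0.339
```

```bash
python3 go.py 646.5 -88.7 69 180.5
```

```text
26.0 [639.3 -83.   94.8] [ 1.7997e+02 -1.7000e-01 -1.7943e+02] op 28.9 F [ 0.7  0.2 -0.8]
turn [ 0.03 -0.17  0.07]
shift after turn [-7.2 -5.8 25.8]
```

Call:
servo_tool --rows '[[20,[-7,-5.5,8],[0,0,0]],[20,[0,0,8],[0,0,0]],[20,[0,0,5],[0,0,0]],[20,[0,0,0],[0,0,0]],[20,[0,0,0],[0,0,0]]]'

```text
clock: 26.62
eef_pos: [647.8, -89.0, 75.1]
tcp_rot: [-3.142, 0.0, -3.132]
contact_force: [0.6, -0.1, 0.1]
opening: 0.336
```

```bash
python3 go.py 646.5 -88.7 68.3 180.5
```

```text
26.625 [647.8 -89.   75.1] [-1.8000e+02  1.0000e-02 -1.7945e+02] op 28.7 F [ 0.6 -0.1  0.1]
turn [-0.    0.01  0.05]
shift after turn [1.3 0.3 6.8]
```

Call:
servo_tool --rows '[[20,[1,0,4],[0,0,0]],[20,[0,0,2],[0,0,0]],[20,[0,0,0],[0,0,0]],[20,[0,0,0],[0,0,0]]]'

```text
clock: 27.12
eef_pos: [646.8, -89.1, 69.0]
tcp_rot: [3.142, 0.0, -3.132]
contact_force: [0.3, 0.1, -0.7]
opening: 0.336
```

Call:
servo_tool --rows '[[20,[0,0,1],[0,0,0]],[20,[0,0,0],[0,0,0]],[33,[0,0,0],[0,0,0]],[36,[0,0,0],[0,0,0]],[40,[0,0,0],[0,0,0]],[46,[0,0,0],[0,0,0]],[50,[0,0,0],[0,0,0]],[50,[0,0,0],[0,0,0]]]'

```text
clock: 28.12
eef_pos: [646.7, -89.1, 67.9]
tcp_rot: [-3.142, -0.0, -3.132]
contact_force: [-0.1, -0.9, 0.8]
opening: 0.582
```

Call:
servo_tool --rows '[[50,[0,0,-20],[0,0,0]],[50,[0,0,-50],[0,0,0]],[50,[29,55,0],[0,0,-3]],[50,[29,55,0],[0,0,0]],[50,[29,55,0],[0,0,0]],[50,[29,55,0],[0,0,0]],[50,[29,55,0],[0,0,0]],[48,[29,55,0],[0,0,0]]]'

```text
clock: 29.12
eef_pos: [454.9, 233.0, 139.6]
tcp_rot: [3.141, 0.002, -3.08]
contact_force: [0.5, 0.0, 0.5]
opening: 0.567
```

Call:
servo_tool --rows '[[48,[0,0,0],[0,0,0]],[48,[0,0,0],[0,0,0]]]'

```text
clock: 29.38
eef_pos: [456.0, 231.4, 139.0]
tcp_rot: [3.141, 0.002, -3.078]
contact_force: [-0.3, -0.3, -0.1]
opening: 0.561
```

```bash
python3 go.py 470 247.2 13 183.7; python3 -c "
from h import *
cv2.imwrite('pics/g.png',cv2.resize(grab_frame('scene')[120:320,160:420],None,fx=3,fy=3));print(find('scene','vial0'),find('scene','paddle')[:1])"
```

```text
29.375 [456.  231.4 139. ] [ 1.7999e+02  9.0000e-02 -1.7638e+02] op 47.9 F [-0.3 -0.3 -0.1]
turn [ 0.01  0.09 -0.08]
shift after turn [-15.   14.9 126. ]
[(0.8, [657, -98, 85]), (0.77, [649, -12, 89]), (0.55, [476, 243, 29])] [(0.8, [491, -217, 45])]
```

View pics/g.png

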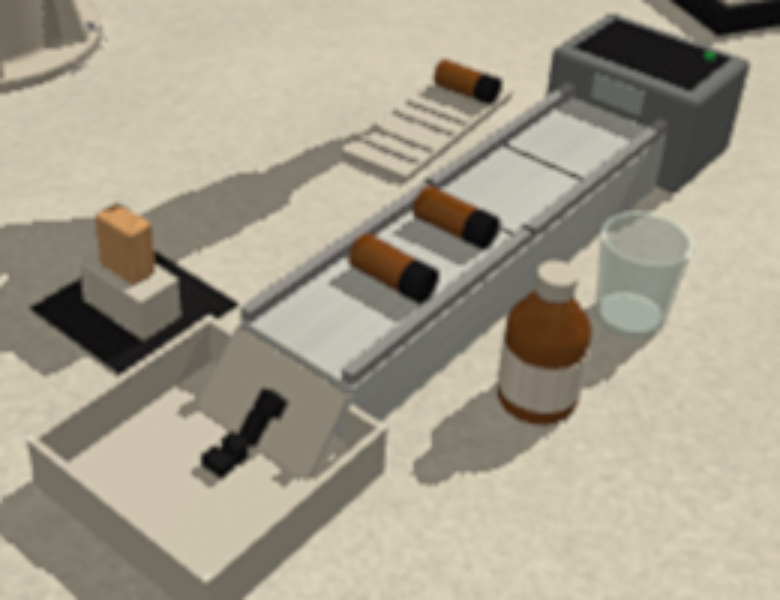

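Two vials lie across the loading half at about (460,215) and (393,267) in the crop. The paddle stands on its pad and the third vial is still in the rack. Now for the third vial.

Call:
servo_tool --rows '[[48,[-14,15,20],[0,0,0]],[48,[0,0,40],[0,0,0]],[48,[0,0,40],[0,0,0]],[48,[0,0,22],[0,0,0]],[48,[0,0,0],[0,0,0]],[20,[0,0,0],[0,0,0]],[20,[0,0,0],[0,0,0]],[20,[0,0,0],[0,0,0]]]'

```text
clock: 30.52
eef_pos: [470.7, 248.4, 18.1]
tcp_rot: [3.139, 0.004, -3.08]
contact_force: [-0.1, 5.5, 2.6]
opening: 0.34
```

Call:
servo_tool --rows '[[20,[0,0,0],[0,0,0]],[20,[0,0,0],[0,0,0]],[20,[0,0,0],[0,0,0]]]'

```text
clock: 30.9
eef_pos: [470.6, 248.3, 18.0]
tcp_rot: [3.139, 0.004, -3.08]
contact_force: [0.4, 5.7, 3.5]
opening: 0.335
```

Call:
servo_tool --rows '[[20,[0,0,-20],[0,0,0]],[20,[0,0,-50],[0,0,0]],[20,[0,0,-60],[0,0,3.1]],[20,[-21,-52.5,0],[0,0,0]],[20,[-21,-52.5,0],[0,0,0]],[20,[-21,-52.5,0],[0,0,0]],[20,[-21,-52.5,0],[0,0,0]],[20,[-21,-52.5,0],[0,0,0]]]'

```text
clock: 31.9
eef_pos: [576.4, -17.0, 147.5]
tcp_rot: [-3.141, 0.002, -3.134]
contact_force: [1.2, 1.0, -0.4]
opening: 0.338
```

Call:
servo_tool --rows '[[20,[-21,-52.5,0],[0,0,0]],[20,[-21,-52.5,0],[0,0,0]],[20,[-21,-52.5,0],[0,0,0]],[20,[0,0,0],[0,0,0]],[20,[0,0,20],[0,0,0]],[20,[0,0,30],[0,0,0]],[20,[0,0,0],[0,0,0]]]'

```text
clock: 32.78
eef_pos: [637.0, -169.8, 93.1]
tcp_rot: [3.14, -0.006, -3.133]
contact_force: [-0.1, 1.3, -0.2]
opening: 0.341
```

```bash
python3 go.py 644.3 -170.5 68 180.5
```

```text
32.775 [ 637.  -169.8   93.1] [ 179.9    -0.33 -179.48] op 29.1 F [-0.1  1.3 -0.2]
turn [ 0.1  -0.33  0.02]
shift after turn [-7.3 -0.8 25.1]
```

Call:
servo_tool --rows '[[20,[-6,-1,8],[0,0,0]],[20,[0,0,6],[0,0,0]],[20,[0,0,3],[0,0,0]],[20,[0,0,0],[0,0,0]],[20,[0,0,0],[0,0,0]]]'

```text
clock: 33.4
eef_pos: [645.9, -172.7, 79.2]
tcp_rot: [-3.141, 0.0, -3.134]
contact_force: [0.6, 0.1, -0.6]
opening: 0.339
```

```bash
python3 go.py 644.3 -170.5 68 180.5
```

```text
33.4 [ 645.9 -172.7   79.2] [-1.7999e+02  2.0000e-02 -1.7955e+02] op 28.9 F [ 0.6  0.1 -0.6]
turn [-0.01  0.02 -0.05]
shift after turn [ 1.6  2.2 11.2]
```

Call:
servo_tool --rows '[[20,[1.5,2,4],[0,0,0]],[20,[0,0,3],[0,0,0]],[20,[0,0,3],[0,0,0]],[20,[0,0,0],[0,0,0]],[20,[0,0,0],[0,0,0]]]'

```text
clock: 34.02
eef_pos: [644.3, -170.7, 69.0]
tcp_rot: [-3.142, 0.0, -3.134]
contact_force: [0.6, 0.4, -1.1]
opening: 0.338
```

Next: release, lift, and move over to the paddle.

Call:
servo_tool --rows '[[20,[0,0,1],[0,0,0]],[20,[0,0,0],[0,0,0]],[33,[0,0,0],[0,0,0]],[36,[0,0,0],[0,0,0]],[40,[0,0,0],[0,0,0]],[46,[0,0,0],[0,0,0]],[50,[0,0,0],[0,0,0]],[50,[0,0,0],[0,0,0]]]'

```text
clock: 35.02
eef_pos: [644.3, -170.6, 67.9]
tcp_rot: [-3.142, -0.0, -3.134]
contact_force: [-0.9, 0.1, 0.0]
opening: 0.59
```

Call:
servo_tool --rows '[[50,[0,0,-20],[0,0,0]],[50,[0,0,-50],[0,0,0]],[60,[0,0,-50],[0,0,0]],[85,[40,0,0],[0,0,0]],[85,[40,0,0],[0,0,0]],[85,[40,0,0],[0,0,0]],[85,[0,0,0],[0,0,0]]]'

```text
clock: 35.9
eef_pos: [522.1, -171.5, 189.3]
tcp_rot: [-3.141, -0.0, -3.135]
contact_force: [1.3, 0.5, 0.6]
opening: 0.998
```

```bash
python3 go.py 470.3 -201.2 62.8 180; python3 -c "
from h import *
a=cv2.resize(grab_frame('top')[100:260,120:380],None,fx=3,fy=3,interpolation=cv2.INTER_CUBIC)
b=cv2.resize(grab_frame('scene')[120:320,160:420],None,fx=3,fy=3,interpolation=cv2.INTER_CUBIC)
cv2.imwrite('pics/h.png',cv2.resize(np.vstack([a,b]),None,fx=.55,fy=.55));print(find('scene','vial0'),find('scene','paddle')[:1],find('top','paddle')[:1],find('top','vial0'))"
```

```text
35.9 [ 522.1 -171.5  189.3] [-179.99   -0.   -179.6 ] op 85.2 F [1.3 0.5 0.6]
turn [-0.01 -0.    0.4 ]
shift after turn [ 51.8 -29.7 126.5]
[(0.83, [649, -13, 86]), (0.79, [654, -94, 84]), (0.7, [653, -178, 83]), (0.67, [477, 177, 11]), (0.16, [660, -172, 46])] [(0.63, [489, -211, 46])] [] [(0.7, [642, -89, 86]), (0.56, [645, -10, 84]), (0.36, [779, 66, 43])]
```

View pics/h.png

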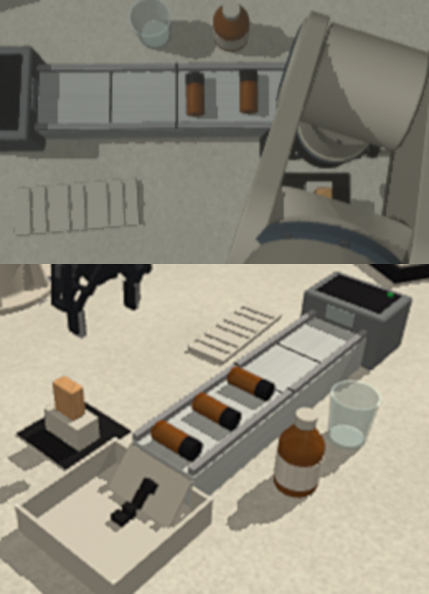

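All three vials are laid on the loading half and the paddle stands on the pad where I left it. I'll pick it up again.

Call:
servo_tool --rows '[[85,[26,-15,0],[0,0,0.4]],[85,[26,-15,0],[0,0,0]],[85,[0,0,40],[0,0,0]],[85,[0,0,40],[0,0,0]],[85,[0,0,30],[0,0,0]],[85,[0,0,14],[0,0,0]],[85,[0,0,0],[0,0,0]],[85,[0,0,0],[0,0,0]]]'

```text
clock: 37.2
eef_pos: [473.3, -202.1, 64.9]
tcp_rot: [-3.141, 0.001, -3.141]
contact_force: [-0.0, -0.2, 0.8]
opening: 0.993
```

Call:
servo_tool --rows '[[50,[0,0,2],[0,0,0]],[10,[0,0,0],[0,0,0]],[10,[0,0,0],[0,0,0]],[10,[0,0,0],[0,0,0]],[10,[0,0,0],[0,0,0]],[10,[0,0,0],[0,0,0]],[10,[0,0,0],[0,0,0]]]' --force 60

```text
clock: 38.08
eef_pos: [472.6, -201.9, 62.3]
tcp_rot: [-3.141, 0.0, -3.141]
contact_force: [-1.3, 1.1, 6.2]
opening: 0.272
```

Call:
servo_tool --rows '[[10,[0,0,-20],[0,0,0]],[10,[0,0,-50],[0,0,0]],[10,[0,0,-50],[0,0,-0.5]],[10,[-43,38,0],[0,0,0]],[10,[-43,38,0],[0,0,0]],[10,[-43,38,0],[0,0,0]],[10,[-42,38,0],[0,0,0]],[10,[0,0,0],[0,0,0]]]'

```text
clock: 39.08
eef_pos: [644.2, -45.3, 181.2]
tcp_rot: [3.141, 0.001, -3.129]
contact_force: [-0.8, -0.7, -3.2]
opening: 0.275
```

Call:
servo_tool --rows '[[10,[0,0,0],[0,0,0]],[10,[0,0,0],[0,0,0]]]'

```text
clock: 39.33
eef_pos: [640.9, -49.0, 181.6]
tcp_rot: [-3.141, -0.001, -3.133]
contact_force: [-0.4, -1.2, -1.6]
opening: 0.271
```

```bash
python3 go.py 643.6 -47 120.5 180.5; python3 -c "
from h import *
cv2.imwrite('pics/i.png',cv2.resize(grab_frame('scene')[150:300,230:390],None,fx=4,fy=4,interpolation=cv2.INTER_CUBIC));print(find('scene','vial0'))"
```

```text
39.325 [640.9 -49.  181.6] [-1.7999e+02 -7.0000e-02 -1.7950e+02] op 23.1 F [-0.4 -1.2 -1.6]
turn [-0.01 -0.07 -0.  ]
shift after turn [-2.7  2.  61.1]
[(0.89, [657, -92, 86]), (0.75, [654, -177, 81]), (0.53, [663, -15, 80]), (0.23, [662, -183, 48])]
```

View pics/i.png

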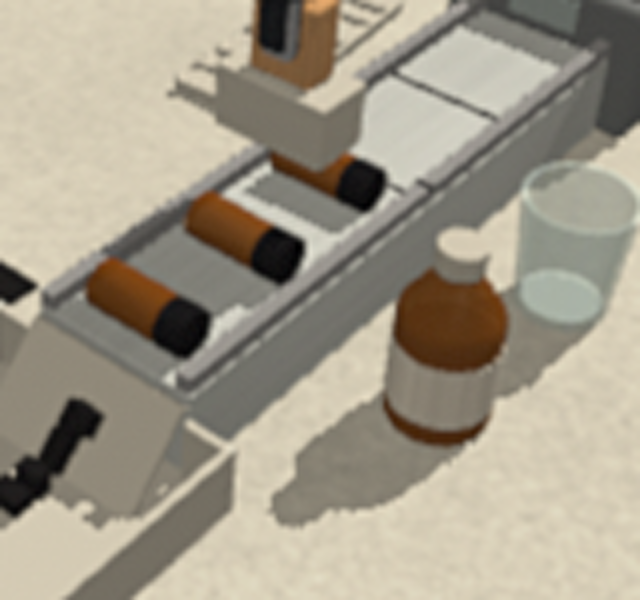

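Call:
servo_tool --rows '[[10,[-1.5,1.5,10],[0,0,0]],[10,[0,0,10],[0,0,0]],[10,[0,0,0],[0,0,0]],[10,[0,0,0],[0,0,0]]]'

```text
clock: 39.92
eef_pos: [643.4, -46.7, 161.8]
tcp_rot: [3.142, -0.0, -3.132]
contact_force: [-0.2, -0.3, -2.8]
opening: 0.273
```

```bash
python3 go.py 643.6 -47 120.5 180.5
```

```text
39.925 [643.4 -46.7 161.8] [ 1.8000e+02 -2.0000e-02 -1.7945e+02] op 23.3 F [-0.2 -0.3 -2.8]
turn [ 0.   -0.02  0.05]
shift after turn [-0.2 -0.3 41.3]
```

Call:
servo_tool --rows '[[10,[0,0,10],[0,0,0]],[10,[0,0,10],[0,0,0]],[10,[0,0,10],[0,0,0]],[10,[0,0,6],[0,0,0]],[10,[0,0,3],[0,0,0]],[10,[0,0,1],[0,0,0]],[10,[0,0,0],[0,0,0]],[10,[0,0,0],[0,0,0]]]'

```text
clock: 40.92
eef_pos: [643.6, -46.7, 122.3]
tcp_rot: [-3.142, 0.001, -3.132]
contact_force: [0.8, -0.6, -1.4]
opening: 0.274
```

Call:
servo_tool --rows '[[10,[0,3,0],[0,0,0]],[10,[0,3,0],[0,0,0]],[10,[0,4,0],[0,0,0]],[10,[0,5,0],[0,0,0]],[10,[0,6,0],[0,0,0]],[10,[0,7,0],[0,0,0]],[10,[0,7,0],[0,0,0]],[10,[0,7,0],[0,0,0]]]'

```text
clock: 41.92
eef_pos: [643.0, -4.1, 121.9]
tcp_rot: [3.142, -0.0, -3.132]
contact_force: [0.8, 0.4, -2.1]
opening: 0.275
```

Call:
servo_tool --rows '[[10,[0,7,0],[0,0,0]],[10,[0,7,0],[0,0,0]],[10,[0,7,0],[0,0,0]],[10,[0,7,0],[0,0,0]],[10,[0,7,0],[0,0,0]],[10,[0,7,0],[0,0,0]],[10,[0,7,0],[0,0,0]],[10,[0,7,0],[0,0,0]]]'

```text
clock: 42.92
eef_pos: [642.5, 51.8, 121.9]
tcp_rot: [-3.142, 0.0, -3.132]
contact_force: [0.1, -0.5, -2.3]
opening: 0.272
```

```bash
python3 go.py 642 188.5 121 180.5; python3 -c "
from h import *
cv2.imwrite('pics/j.png',cv2.resize(grab_frame('scene')[140:290,230:390],None,fx=4,fy=4,interpolation=cv2.INTER_CUBIC));print(find('scene','vial0'))"
```

```text
42.925 [642.5  51.8 121.9] [-180.      0.   -179.45] op 23.2 F [ 0.1 -0.5 -2.3]
turn [-0.    0.    0.05]
shift after turn [ -0.7 136.7   0.9]
[(0.93, [652, -178, 83]), (0.92, [657, -95, 87]), (0.56, [672, 92, 83])]
```

View pics/j.png

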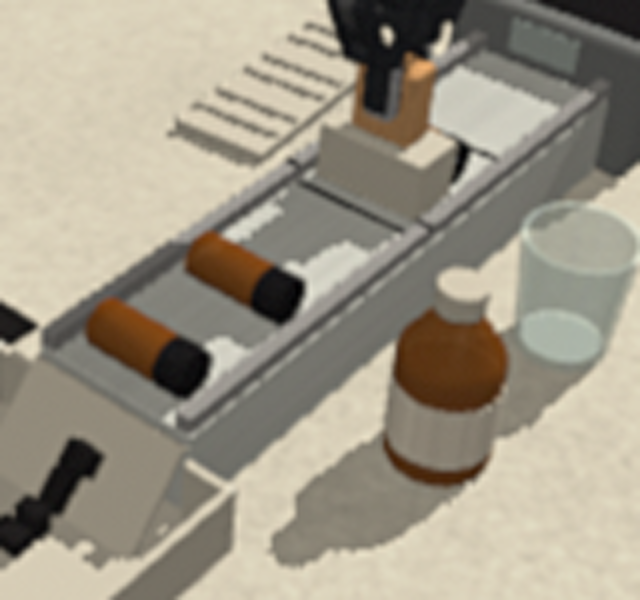

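The first vial rolls just ahead of the paddle, with its cap at (458,165) in the crop. The other two are undisturbed.

Call:
servo_tool --rows '[[10,[0,4,0],[0,0,0]],[10,[0,6,0],[0,0,0]],[10,[0,7,0],[0,0,0]],[10,[0,7,0],[0,0,0]],[10,[0,7,0],[0,0,0]],[10,[0,7,0],[0,0,0]],[10,[0,7,0],[0,0,0]],[10,[0,7,0],[0,0,0]]]'

```text
clock: 44.02
eef_pos: [642.0, 103.8, 121.9]
tcp_rot: [3.142, 0.0, -3.132]
contact_force: [0.4, -0.4, -1.4]
opening: 0.276
```

Call:
servo_tool --rows '[[10,[0,7,0],[0,0,0]],[10,[0,7,0],[0,0,0]],[10,[0,7,0],[0,0,0]],[10,[0,7,0],[0,0,0]],[10,[0,7,0],[0,0,0]],[10,[0,7,0],[0,0,0]],[10,[0,6,0],[0,0,0]],[10,[0,6,0],[0,0,0]]]'

```text
clock: 45.02
eef_pos: [641.4, 157.7, 121.9]
tcp_rot: [-3.142, -0.0, -3.132]
contact_force: [0.2, -1.1, -2.3]
opening: 0.275
```

Call:
servo_tool --rows '[[10,[0,5,0],[0,0,0]],[10,[0,4,0],[0,0,0]],[10,[0,4,0],[0,0,0]],[10,[0,3,0],[0,0,0]],[10,[0,2,0],[0,0,0]],[10,[0,2,0],[0,0,0]],[10,[0,0,0],[0,0,0]]]'

```text
clock: 45.9
eef_pos: [641.3, 177.4, 121.9]
tcp_rot: [-3.142, -0.0, -3.132]
contact_force: [0.5, 0.3, -1.7]
opening: 0.277
```

Call:
servo_tool --rows '[[10,[0,3,0],[0,0,0]],[10,[0,3,0],[0,0,0]],[10,[0,3,0],[0,0,0]],[10,[0,2,0],[0,0,0]],[10,[0,0,0],[0,0,0]],[10,[0,-5,0],[0,0,0]],[10,[0,0,-20],[0,0,0]],[10,[0,0,-40],[0,0,0]]]'

```text
clock: 46.9
eef_pos: [640.3, 182.8, 182.2]
tcp_rot: [-3.141, -0.003, -3.132]
contact_force: [-0.4, 1.0, -2.0]
opening: 0.274
```

Call:
servo_tool --rows '[[10,[0,-60,0],[0,0,0]],[10,[0,-60,0],[0,0,0]],[10,[0,-60,0],[0,0,0]],[10,[0,-60,0],[0,0,0]],[10,[0,-58,0],[0,0,0]],[10,[0,-15,0],[0,0,0]],[10,[0,0,0],[0,0,0]],[10,[0,0,0],[0,0,0]]]'

```text
clock: 47.9
eef_pos: [644.4, -128.3, 182.4]
tcp_rot: [3.141, 0.0, -3.131]
contact_force: [1.3, 0.4, -2.1]
opening: 0.27
```

```bash
python3 go.py 644.1 -130 121 180.5; python3 -c "
from h import *
cv2.imwrite('pics/k.png',cv2.resize(grab_frame('scene')[140:290,230:390],None,fx=4,fy=4,interpolation=cv2.INTER_CUBIC));print(find('scene','vial0'))
cv2.imwrite('pics/kt.png',grab_frame('top'));print(find('top','vial0'))"
```

```text
47.9 [ 644.4 -128.3  182.4] [ 1.7997e+02  2.0000e-02 -1.7941e+02] op 23.1 F [ 1.3  0.4 -2.1]
turn [0.03 0.02 0.09]
shift after turn [ 0.3 -1.7 61.4]
[(0.7, [643, 216, 82]), (0.62, [650, -177, 82]), (0.53, [667, -97, 81])]
[(0.55, [643, 219, 86]), (0.5, [634, 149, 58])]
```

View pics/k.png

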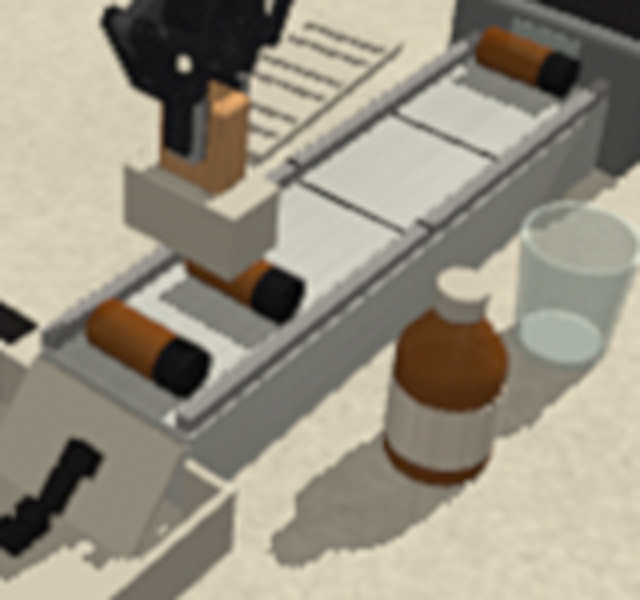

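Vial 1 lies flat against the reader at (528,60). Next is the second vial.

Call:
servo_tool --rows '[[10,[0,-1,10],[0,0,0]],[10,[0,0,10],[0,0,0]],[10,[0,0,0],[0,0,0]],[10,[0,0,0],[0,0,0]]]'

```text
clock: 48.6
eef_pos: [644.2, -130.7, 161.7]
tcp_rot: [3.142, -0.0, -3.132]
contact_force: [0.1, 0.6, -1.7]
opening: 0.271
```

```bash
python3 go.py 644.1 -130 121.5 180.5
```

```text
48.6 [ 644.2 -130.7  161.7] [ 1.7999e+02 -2.0000e-02 -1.7945e+02] op 23.2 F [ 0.1  0.6 -1.7]
turn [ 0.01 -0.02  0.05]
shift after turn [ 0.1  0.7 40.2]
```

Call:
servo_tool --rows '[[10,[0,0.7,10],[0,0,0]],[10,[0,0,10],[0,0,0]],[10,[0,0,10],[0,0,0]],[10,[0,0,6],[0,0,0]],[10,[0,0,3],[0,0,0]],[10,[0,0,1],[0,0,0]],[10,[0,0,0],[0,0,0]],[10,[0,0,0],[0,0,0]]]'

```text
clock: 49.6
eef_pos: [644.4, -130.0, 122.3]
tcp_rot: [-3.141, 0.0, -3.132]
contact_force: [0.1, 0.1, -2.7]
opening: 0.268
```

Call:
servo_tool --rows '[[10,[0,3,0],[0,0,0]],[10,[0,3,0],[0,0,0]],[10,[0,4,0],[0,0,0]],[10,[0,5,0],[0,0,0]],[10,[0,6,0],[0,0,0]],[10,[0,7,0],[0,0,0]],[10,[0,7,0],[0,0,0]],[10,[0,7,0],[0,0,0]]]'

```text
clock: 50.6
eef_pos: [643.8, -87.4, 121.9]
tcp_rot: [3.142, -0.0, -3.132]
contact_force: [-0.7, 0.6, -2.0]
opening: 0.271
```

Call:
servo_tool --rows '[[10,[0,7,0],[0,0,0]],[10,[0,7,0],[0,0,0]],[10,[0,7,0],[0,0,0]],[10,[0,7,0],[0,0,0]],[10,[0,7,0],[0,0,0]],[10,[0,7,0],[0,0,0]],[10,[0,7,0],[0,0,0]],[10,[0,7,0],[0,0,0]]]'

```text
clock: 51.6
eef_pos: [643.3, -31.5, 122.0]
tcp_rot: [-3.142, 0.0, -3.132]
contact_force: [-0.8, 0.0, -2.6]
opening: 0.269
```

Call:
servo_tool --rows '[[10,[0,7,0],[0,0,0]],[10,[0,7,0],[0,0,0]],[10,[0,7,0],[0,0,0]],[10,[0,7,0],[0,0,0]],[10,[0,7,0],[0,0,0]],[10,[0,7,0],[0,0,0]],[10,[0,7,0],[0,0,0]],[10,[0,7,0],[0,0,0]]]'

```text
clock: 52.6
eef_pos: [642.8, 24.5, 122.0]
tcp_rot: [3.142, 0.0, -3.132]
contact_force: [-0.2, -0.2, -2.0]
opening: 0.272
```

Call:
servo_tool --rows '[[10,[0,7,0],[0,0,0]],[10,[0,7,0],[0,0,0]],[10,[0,7,0],[0,0,0]],[10,[0,7,0],[0,0,0]],[10,[0,7,0],[0,0,0]],[10,[0,7,0],[0,0,0]],[10,[0,7,0],[0,0,0]],[10,[0,7,0],[0,0,0]]]'

```text
clock: 53.6
eef_pos: [642.2, 80.5, 121.9]
tcp_rot: [-3.142, -0.0, -3.132]
contact_force: [-0.7, -0.6, -2.3]
opening: 0.275
```

```bash
python3 go.py 642 157 121.5 180.5; python3 -c "
from h import *
cv2.imwrite('pics/l.png',cv2.resize(grab_frame('scene')[140:290,230:390],None,fx=4,fy=4,interpolation=cv2.INTER_CUBIC));print(find('scene','vial0'))"
```

```text
53.6 [642.2  80.5 121.9] [-180.     -0.   -179.45] op 23.5 F [-0.7 -0.6 -2.3]
turn [-0.   -0.    0.05]
shift after turn [-0.5 76.5  0.4]
[(0.69, [647, 216, 84]), (0.63, [652, -177, 81]), (0.5, [471, -199, 6])]
```

Call:
servo_tool --rows '[[10,[0,7,0],[0,0,0]],[10,[0,7,0],[0,0,0]],[10,[0,7,0],[0,0,0]],[10,[0,7,0],[0,0,0]],[10,[0,6,0],[0,0,0]],[10,[0,6,0],[0,0,0]],[10,[0,5,0],[0,0,0]],[10,[0,5,0],[0,0,0]]]'

```text
clock: 54.7
eef_pos: [641.7, 130.3, 121.9]
tcp_rot: [-3.142, -0.0, -3.132]
contact_force: [-0.5, 0.3, -3.1]
opening: 0.273
```

Call:
servo_tool --rows '[[10,[0,5,0],[0,0,0]],[10,[0,5,0],[0,0,0]],[10,[0,4,0],[0,0,0]],[10,[0,4,0],[0,0,0]],[10,[0,4,0],[0,0,0]],[10,[0,3,0],[0,0,0]],[10,[0,2,0],[0,0,0]],[10,[0,0,0],[0,0,0]]]'

```text
clock: 55.7
eef_pos: [641.5, 157.1, 121.9]
tcp_rot: [-3.142, 0.0, -3.132]
contact_force: [0.6, 0.4, -2.5]
opening: 0.272
```

Call:
servo_tool --rows '[[10,[0,-5,0],[0,0,0]],[10,[0,0,-20],[0,0,0]],[10,[0,0,-40],[0,0,0]],[10,[0,-60,0],[0,0,0]],[10,[0,-60,0],[0,0,0]],[10,[0,-60,0],[0,0,0]],[10,[0,-60,0],[0,0,0]],[10,[0,-60,0],[0,0,0]]]'

```text
clock: 56.7
eef_pos: [644.7, -150.2, 183.8]
tcp_rot: [-3.141, 0.002, -3.132]
contact_force: [-0.3, 0.3, -1.2]
opening: 0.275
```

Call:
servo_tool --rows '[[10,[0,-60,0],[0,0,0]],[10,[0,-12,0],[0,0,0]],[10,[0,0,0],[0,0,0]],[10,[0,0,0],[0,0,0]]]'

```text
clock: 57.2
eef_pos: [645.2, -218.5, 182.4]
tcp_rot: [3.141, 0.0, -3.131]
contact_force: [0.1, 1.0, -2.2]
opening: 0.269
```

```bash
python3 go.py 645 -216 121.5 180.5; python3 -c "
from h import *
cv2.imwrite('pics/m.png',cv2.resize(grab_frame('scene')[140:290,230:390],None,fx=4,fy=4,interpolation=cv2.INTER_CUBIC));print(find('scene','vial0'))
cv2.imwrite('pics/mt.png',grab_frame('top'));print(find('top','vial0'))"
```

```text
57.2 [ 645.2 -218.5  182.4] [ 1.7997e+02  1.0000e-02 -1.7940e+02] op 23.0 F [ 0.1  1.  -2.2]
turn [0.03 0.01 0.1 ]
shift after turn [ 0.2  2.5 60.9]
[(0.59, [667, -181, 79]), (0.53, [648, 221, 92]), (0.5, [776, 52, 57]), (0.49, [653, 184, 85])]
[(0.85, [643, 216, 88]), (0.63, [642, 189, 86])]
```

View pics/m.png

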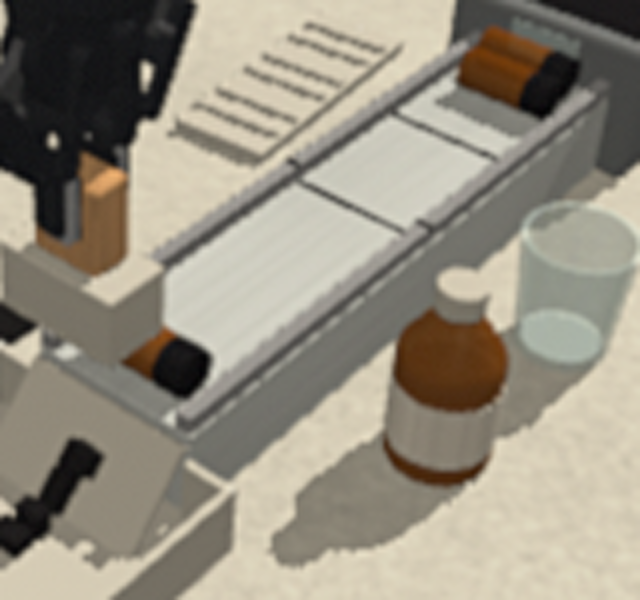

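Two vials lie flat side by side in the bay. Now the last one.

Call:
servo_tool --rows '[[10,[0,0,20],[0,0,0]],[10,[0,0,15],[0,0,0]],[10,[0,0,10],[0,0,0]],[10,[0,0,10],[0,0,0]],[10,[0,0,4],[0,0,0]],[10,[0,0,1],[0,0,0]],[10,[0,0,0],[0,0,0]],[10,[0,0,0],[0,0,0]]]'

```text
clock: 58.4
eef_pos: [645.4, -220.1, 122.4]
tcp_rot: [-3.141, 0.001, -3.132]
contact_force: [-0.1, 0.1, -2.2]
opening: 0.271
```

Call:
servo_tool --rows '[[10,[0,4,0],[0,0,0]],[10,[0,4,0],[0,0,0]],[10,[0,4,0],[0,0,0]],[10,[0,5,0],[0,0,0]],[10,[0,6,0],[0,0,0]],[10,[0,7,0],[0,0,0]],[10,[0,7,0],[0,0,0]],[10,[0,7,0],[0,0,0]]]'

```text
clock: 59.4
eef_pos: [644.7, -175.4, 121.9]
tcp_rot: [3.142, -0.0, -3.132]
contact_force: [0.6, -0.8, -2.6]
opening: 0.272
```

Call:
servo_tool --rows '[[10,[0,7,0],[0,0,0]],[10,[0,7,0],[0,0,0]],[10,[0,7,0],[0,0,0]],[10,[0,7,0],[0,0,0]],[10,[0,7,0],[0,0,0]],[10,[0,7,0],[0,0,0]],[10,[0,7,0],[0,0,0]],[10,[0,7,0],[0,0,0]]]'

```text
clock: 60.4
eef_pos: [644.2, -119.5, 122.0]
tcp_rot: [-3.142, 0.0, -3.132]
contact_force: [0.4, -0.8, -2.0]
opening: 0.269
```

Call:
servo_tool --rows '[[10,[0,7,0],[0,0,0]],[10,[0,7,0],[0,0,0]],[10,[0,7,0],[0,0,0]],[10,[0,7,0],[0,0,0]],[10,[0,7,0],[0,0,0]],[10,[0,7,0],[0,0,0]],[10,[0,7,0],[0,0,0]],[10,[0,7,0],[0,0,0]]]'

```text
clock: 61.4
eef_pos: [643.6, -63.5, 122.0]
tcp_rot: [-3.142, 0.0, -3.132]
contact_force: [0.3, 0.2, -2.3]
opening: 0.275
```

Call:
servo_tool --rows '[[10,[0,7,0],[0,0,0]],[10,[0,7,0],[0,0,0]],[10,[0,7,0],[0,0,0]],[10,[0,7,0],[0,0,0]],[10,[0,7,0],[0,0,0]],[10,[0,7,0],[0,0,0]],[10,[0,7,0],[0,0,0]],[10,[0,7,0],[0,0,0]]]'

```text
clock: 62.4
eef_pos: [643.1, -7.5, 122.0]
tcp_rot: [-3.142, 0.0, -3.132]
contact_force: [-0.7, 0.5, -1.6]
opening: 0.275
```

Call:
servo_tool --rows '[[10,[0,7,0],[0,0,0]],[10,[0,7,0],[0,0,0]],[10,[0,7,0],[0,0,0]],[10,[0,7,0],[0,0,0]],[10,[0,7,0],[0,0,0]],[10,[0,7,0],[0,0,0]],[10,[0,7,0],[0,0,0]],[10,[0,7,0],[0,0,0]]]'

```text
clock: 63.4
eef_pos: [642.5, 48.5, 121.9]
tcp_rot: [-3.142, -0.0, -3.132]
contact_force: [-0.5, 0.9, -2.4]
opening: 0.268
```

```bash
python3 go.py 642 125 121.5 180.5; python3 -c "
from h import *
cv2.imwrite('pics/n.png',cv2.resize(grab_frame('scene')[140:290,230:390],None,fx=4,fy=4,interpolation=cv2.INTER_CUBIC));print(find('scene','vial0'))"
```

```text
63.4 [642.5  48.5 121.9] [-180.     -0.   -179.45] op 22.9 F [-0.5  0.9 -2.4]
turn [-0.   -0.    0.05]
shift after turn [-0.2 76.5  0.4]
[(0.58, [648, 221, 91]), (0.38, [675, 85, 80])]
```

Call:
servo_tool --rows '[[10,[0,7,0],[0,0,0]],[10,[0,7,0],[0,0,0]],[10,[0,7,0],[0,0,0]],[10,[0,7,0],[0,0,0]],[10,[0,6,0],[0,0,0]],[10,[0,6,0],[0,0,0]],[10,[0,5,0],[0,0,0]],[10,[0,5,0],[0,0,0]]]'

```text
clock: 64.5
eef_pos: [642.0, 98.3, 121.9]
tcp_rot: [-3.142, -0.0, -3.132]
contact_force: [0.1, 0.4, -2.2]
opening: 0.273
```

Call:
servo_tool --rows '[[10,[0,5,0],[0,0,0]],[10,[0,5,0],[0,0,0]],[10,[0,4,0],[0,0,0]],[10,[0,4,0],[0,0,0]],[10,[0,3,0],[0,0,0]],[10,[0,3,0],[0,0,0]],[10,[0,2,0],[0,0,0]],[10,[0,0,0],[0,0,0]]]'

```text
clock: 65.5
eef_pos: [641.8, 124.1, 121.9]
tcp_rot: [-3.142, -0.0, -3.132]
contact_force: [0.1, 0.8, -2.1]
opening: 0.274
```

Call:
servo_tool --rows '[[10,[0,-5,0],[0,0,0]],[10,[0,0,-20],[0,0,0]],[10,[0,0,-40],[0,0,0]],[10,[28,-54,0],[0,0,0.5]],[10,[28,-54,0],[0,0,0]],[10,[28,-54,0],[0,0,0]],[10,[28,-54,0],[0,0,0]],[10,[28,-54,0],[0,0,0]]]'

```text
clock: 66.5
eef_pos: [502.1, -153.2, 183.7]
tcp_rot: [-3.141, 0.002, -3.141]
contact_force: [0.6, -0.5, -2.2]
opening: 0.266
```

```bash
python3 go.py 472 -201 62.3 180; python3 -c "
from h import *
b=cv2.resize(grab_frame('scene')[130:220,290:390],None,fx=5,fy=5,interpolation=cv2.INTER_CUBIC);print(find('scene','vial0'))
a=cv2.resize(grab_frame('top')[120:200,90:240],None,fx=4,fy=4,interpolation=cv2.INTER_CUBIC)[:,:500];print(find('top','vial0'))
cv2.imwrite('pics/o.png',cv2.resize(np.vstack([a,b]),None,fx=.75,fy=.75))"
```

```text
66.5 [ 502.1 -153.2  183.7] [-1.7996e+02  1.3000e-01 -1.7995e+02] op 22.7 F [ 0.6 -0.5 -2.2]
turn [-0.04  0.13  0.05]
shift after turn [ 30.1 -47.8 121.4]
[(0.74, [647, 152, 79]), (0.63, [653, 189, 88]), (0.62, [470, -199, 5]), (0.55, [647, 220, 91])]
[(0.75, [642, 186, 89]), (0.7, [644, 219, 86]), (0.65, [638, 154, 88])]
```

View pics/o.png

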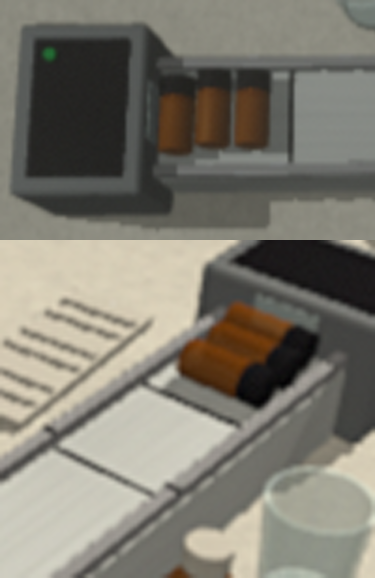

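All three vials lie flat in the bay, and the last one is clear of the bay line at crop u≈290. I'll park the paddle.

Call:
servo_tool --rows '[[10,[15,-24,0],[0,0,0]],[10,[15,-23,20],[0,0,0]],[10,[0,0,40],[0,0,0]],[10,[0,0,30],[0,0,0]],[10,[0,0,20],[0,0,0]],[10,[0,0,5],[0,0,0]],[10,[0,0,0],[0,0,0]],[10,[0,0,0],[0,0,0]]]'

```text
clock: 67.7
eef_pos: [473.5, -198.4, 68.0]
tcp_rot: [-3.141, 0.002, -3.14]
contact_force: [-0.0, -0.1, -2.1]
opening: 0.273
```

```bash
python3 go.py 472 -201 62.3 180
```

```text
67.7 [ 473.5 -198.4   68. ] [-1.7996e+02  9.0000e-02 -1.7992e+02] op 23.3 F [-0.  -0.1 -2.1]
turn [-0.04  0.09  0.08]
shift after turn [ 1.5 -2.6  5.7]
```

Call:
servo_tool --rows '[[10,[0,0,3],[0,0,0]],[10,[0,0,1.5],[0,0,0]],[10,[0,0,0.7],[0,0,0]],[10,[0,0,0],[0,0,0]],[10,[0,0,0],[0,0,0]]]'

```text
clock: 68.32
eef_pos: [472.7, -198.4, 62.3]
tcp_rot: [-3.142, 0.0, -3.141]
contact_force: [-1.9, 1.5, 6.2]
opening: 0.271
```

Call:
servo_tool --rows '[[50,[0,0,0],[0,0,0]],[85,[0,0,0],[0,0,0]],[85,[0,0,0],[0,0,0]],[85,[0,0,0],[0,0,0]],[85,[0,0,0],[0,0,0]],[85,[0,0,-40],[0,0,0]],[85,[0,0,-50],[0,0,0]],[85,[0,0,-50],[0,0,0]]]'

```text
clock: 69.32
eef_pos: [472.3, -198.3, 203.1]
tcp_rot: [3.141, -0.0, -3.141]
contact_force: [0.7, -0.4, 0.3]
opening: 0.997
```

Call:
servo_tool --rows '[[85,[30,50,0],[0,0,0]],[85,[30,50,0],[0,0,0]],[85,[30,50,0],[0,0,0]],[85,[0,50,0],[0,0,0]],[85,[0,50,0],[0,0,0]],[85,[0,0,0],[0,0,0]],[85,[0,0,0],[0,0,0]]]'

```text
clock: 70.2
eef_pos: [382.2, 51.4, 201.7]
tcp_rot: [-3.141, -0.0, -3.139]
contact_force: [-0.9, 1.0, 0.9]
opening: 0.994
```

```bash
python3 go.py; python3 -c "
from h import *
b=cv2.resize(grab_frame('scene')[120:320,160:420],None,fx=3,fy=3,interpolation=cv2.INTER_CUBIC);print(find('scene','vial0'),find('scene','chip0'))
cv2.imwrite('pics/p.png',b);grab_frame('top');print(find('top','vial0'),find('top','paddle'),find('top','chip0'))"
```

```text
70.2 [382.2  51.4 201.7] [-1.7998e+02 -1.0000e-02 -1.7987e+02] op 84.8 F [-0.9  1.   0.9]
[(0.59, [649, 219, 90]), (0.54, [655, 190, 87]), (0.5, [650, 148, 81])] [(0.57, [652, -261, 25]), (0.5, [654, -231, 43])]
[(0.9, [641, 217, 86]), (0.83, [638, 188, 86]), (0.81, [642, 154, 86])] [(0.72, [634, -33, 60]), (0.7, [469, -189, 42])] [(0.54, [649, -227, 37]), (0.43, [647, -274, 15])]
```

View pics/p.png

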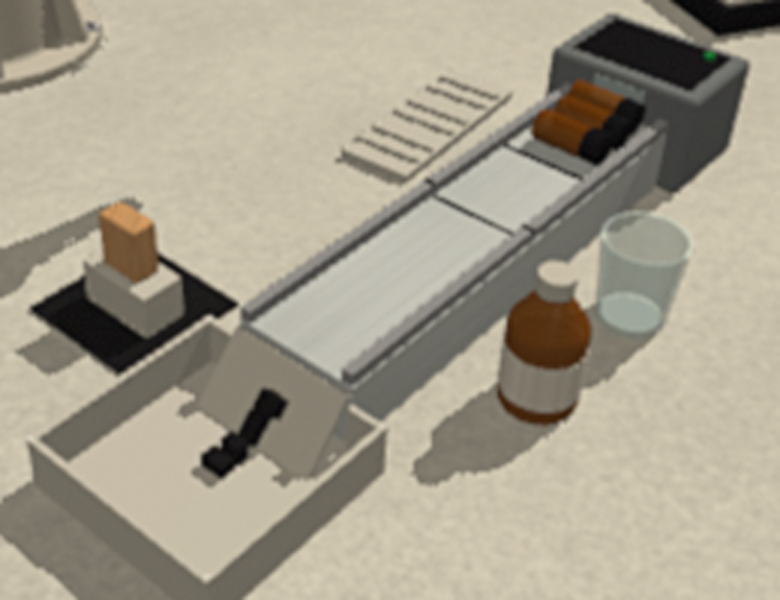

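The final view shows the lane clear, the chips in the tray and on its chute, the three vials flat in the bay, the paddle upright on its pad, and the bystanders untouched. I'll hand in.

```bash
python3 -c "
from rig import *
print(sign_off())"
```

```text
the job is handed in; nothing more can be done
None
```

The job is done and handed in at about 70 s of the 210 s allowed; the sign-off gave no verdict.

- **Chips:** I swept the four chips off the lane in one pass with the held paddle, before touching any vial. They came to rest as a chain: the lowest is on the tray floor and the others are leaning up the chute. The uppermost is about 30 mm past the bed's end, with its top at about 38 mm, below the 45 mm rim. I counted the chute as part of the tray and did not push them further.
- **Vials:** I laid all three across the loading half by hand. Then I rolled each into the bay on its own with the paddle, at about 56 mm/s and slower at the end.
- **Paddle:** It stands upright near the middle of its pad.

**Last checks:**
- **Lane and vials:** The final pictures show the lane clear and the three vials flat in the bay. The rearmost vial's back edge is an estimated 15 mm past the bay line.
- **Bystanders:** The bottle and beaker look unmoved. The stopper was outside the last crops and the arm never went near it.
- **Disagreements:** The networks gave a few stray detections, such as a "paddle" on the lane, which the pictures contradicted. Their vial positions sit up to about 10 mm off mine because they report the visible surface, not the vial's centre.

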